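Dry the caddy spoons in the warming pan

ROBOT

A 7-joint arm with a two-finger parallel gripper is mounted at the origin on the work surface. World frame = base frame: x ahead of the robot, y to its left, z up, the work surface at z = 0. Lengths are in m, angles in rad, forces in N, time in s.
With the tool pointing down it reaches from about 0.4 to 0.85 m from the base axis. Payload 10.4 kg.
Tool frame: the origin (TCP) lies between the finger pads; the fingertips stand 17 mm ahead of it and the grasp point (between the pads) lies 2 mm behind it; z points along the fingers, y is the direction in which the jaws open and shut (so a half turn about z gives the same grasp; the last joint's range is limited). The gripper opens to 85 mm and grips with 20 to 120 N. Pads are 22 mm wide; open, the fingers measure 114 mm over their backs; the gripper's body (76 mm by 85 mm) begins 54 mm behind the grasp point. The pads swing forward as they close: fully open they stand 13 mm farther back than shut.
Start: joints at [1.291, 0.332, -0.065, 1.46, 0.022, 1.35, -0.088], TCP at [0.159, -0.605, 0.248] pointing down, gripper open.
Joint ranges: [-2.6, 2.6], [-0.5, 2.12], [-1.47, 1.34], [0.16, 2.42], [-1.27, 4.41], [0.06, 2.06], [-2.6, 2.6]. Speed limits (rad/s): [2.22, 2.22, 2.79, 2.79, 3.14, 3.14, 3.14].

INTERFACE

Orientations are given as a unit quaternion [x, y, z, w].
In Python, from workcell import manip gives the robot as it stands.
- The arm moves only by the tool jog_arm, never from a script. Its argument "steps" is one flat list of numbers, 5 for each row, row after row: the finger opening in m, from 0 to 0.0854, then the shift along the tool's x, y, z in m, then the turn about the tool's z in rad. In form: [gripper, x, y, z, twist, gripper, x, y, z, twist, ...]. A call has exactly 10 rows; each row is the pose to reach, as a shift and turn from the pose commanded when the call began, along the tool's axes at that moment; what a row does not reach only later rows make up. A row lasts 1/10 s, in which the tool goes at most 50 mm and 8.59 degrees, less where a joint would pass 70% of its speed; a pose out of reach is approached as far as the arm can. A call with a gripper value outside its range is refused whole. The fingers move at their own pace and stop on an object; "grip_force" is the grip in N (left out, the last holds). Time passes only in rows, so rows that repeat a pose let the fingers close, or fill a call up. It gives the time, the measured TCP pose, the force and the opening at its end, in the units of the state.
- manip.get_obs(): the state, without advancing time (a new reading comes with each control period).
- manip.camera(name): name is "side" or "top" or "wrist"; returns (picture, depth): 400x640x3 uint8, red, green, blue; 400x640 float32, m along the optical axis (not along the pixel's ray), 0 where there is no reading.
- manip.calibration(name): a dict with "mtx" (3x3 intrinsics, pixels), "world_to_cam" (4x4, takes a point from world to camera coordinates). Camera axes: x right, y down, z forward; pixel columns grow to the right and rows downward; lengths in m; the calibration is good to about 2 mm. A picture is of the moment at which its call begins: read the wrist's pose just before it. calibration takes no time and is no camera call; for the wrist camera it gives the pose at the moment of the call.
- manip.hand_in(): hands the job in, once; it reports no verdict.
The state is a dict: "clock": time; "joint_pos": joint angles; "joint_velocities": joint speeds; "tau": joint torques, N m; "position": TCP position; "ee_rot": TCP orientation; "ft_force": force on the tool from outside, world axes, zero at the start; "torque": the same for the moment, N m; "grip_width": opening from 0.0 (shut) to 1.0 (fully open).
Only numpy, scipy, OpenCV 4.12 (cv2) and the standard library are available. Lean on these libraries where they do the work, as an engineer would, in place of code of your own. Each camera call takes 0.05 s, during which the arm holds its last target.

TASK

At the silversmith's bench, slide the lidded copper pan along the hob, without lifting it, from the heating place (concentric rings) to the resting place (square outline); then tip the lid up on one edge by its grip, lift it off and lay it on the grey mat. Put all the silver caddy spoons from the board into the pan, set the lid back squarely on the rim, and slide the covered pan, again without lifting it, back to the middle of the heating place. Leave everything else on the bench alone.

Things in the scene. Friction and masses are not known exactly. Their poses are not given: they have to be found in the camera images.
- hob: Warming hob, fixed slab 250 x 420 mm, 35 mm high, flat black glass top. Origin: centre of its underside; y runs along its length (420 mm), x across, away from the robot. The glass top is at z = 35 mm and smooth from end to end.
- heat_mark: Heating place: three concentric pale circles printed on the glass, the outermost 184 mm across. Origin: their centre, on the glass; it may be at either end of the hob, 200 mm from the resting place. Flush, it does not obstruct.
- rest_mark: Resting place: a pale square outline 184 mm a side printed on the glass. Origin: its centre, on the glass. Flush.
- pan: Round copper pan, 0.6 kg: outer diameter 160 mm, inner 154, height 50, floor 5 thick. Origin: centre of its underside. Handle along its -x: straight bar 14 mm wide (y), 12 high, from x = -78 to -198 mm, centre line 40 mm above the underside, overhanging the hob towards the robot; grip it across at x = -125 mm to slide. Slides on the glass with a few newtons. Starts on the heating place, lid on.
- lid: Loose copper lid, 0.13 kg. Origin: centre of its plug's underside (44 mm above the pan's origin when seated). Tapered plug 6 mm high, 124 to 142 mm across, drops inside the rim with 6 mm play; disc above it 166 mm across, 4 thick. Near the edge a wooden grip 12 mm thick (y), 30 long (x), 10 to 40 mm above the origin, centred at x = +52 mm: raised by it, the lid turns up on its opposite edge.
- mat: Grey felt mat for the lid, fixed, 170 x 170 mm, 5 mm thick, on one side of the hob (left or right). Origin: centre of its underside.
- board: Drying board for the spoons, pale wood, fixed, 200 (x) x 170 (y) mm, 12 mm thick, on the other side of the hob. Origin: centre of its underside.
- spoon0: Silver caddy spoon (one of two to four alike), 69 mm long, 40 g, lying flat on the board at the start, roughly along y. Origin: on its underside; x points along it from handle to bowl, z up. Square straight handle 12 mm wide and 12 high, x = -36 to +6 mm (grip across it at x = -8); round bowl 30 mm across, 13 high, centred at x = +18. None if absent.
- spoon1: Silver caddy spoon (one of two to four alike), 69 mm long, 40 g, lying flat on the board at the start, roughly along y. Origin: on its underside; x points along it from handle to bowl, z up. Square straight handle 12 mm wide and 12 high, x = -36 to +6 mm (grip across it at x = -8); round bowl 30 mm across, 13 high, centred at x = +18. None if absent.
- spoon2: Silver caddy spoon (one of two to four alike), 69 mm long, 40 g, lying flat on the board at the start, roughly along y. Origin: on its underside; x points along it from handle to bowl, z up. Square straight handle 12 mm wide and 12 high, x = -36 to +6 mm (grip across it at x = -8); round bowl 30 mm across, 13 high, centred at x = +18. None if absent.
- spoon3: Silver caddy spoon (one of two to four alike), 69 mm long, 40 g, lying flat on the board at the start, roughly along y. Origin: on its underside; x points along it from handle to bowl, z up. Square straight handle 12 mm wide and 12 high, x = -36 to +6 mm (grip across it at x = -8); round bowl 30 mm across, 13 high, centred at x = +18. None if absent.
- file: Bystander: flat file, red handle, 240 mm long, under 20 mm high, lying crosswise between the robot and the hob, to the right. Origin on the bench under its middle.
- needle_file: Bystander: small file with wooden handle, 160 mm long, 10 mm high, lying crosswise between the robot and the hob, to the left. Origin on the bench under its middle.
- flux_jar: Bystander: amber jar 64 mm across, 75 mm high, beyond the hob. Origin under its centre.
- tub: Bystander: red tub 106 mm across, 82 mm high, beyond the hob to the left. Origin under its centre.
- pliers: Bystander: pliers with red grips, 140 mm long, lying beyond the hob. Origin on the bench at their joint.
- ring_gauge: Bystander: upright tapered steel ring gauge, 28 mm across, 110 mm high, beyond the hob. Origin under its centre.

How it is judged:
On the way, in this order (a step that is already met when the one before it is completed fails the run):
1. the pan, lid still on, stands on the resting place (centres within 15 mm) (horizontal distance between pan and rest_mark below 0.015 m and horizontal distance between lid and pan below 0.01 m and z of lid in the frame of pan between 0.04 and 0.0475 m and angle between the z axis of lid and the z axis of pan, either way round below 0.05 rad), for 0.2 s.
2. the lid is tipped up by more than 0.2 rad while still over the pan, its opposite edge at the rim (angle between lid's own z axis and vertical above 0.2 rad and horizontal distance between lid and pan below 0.04 m and z of lid in the frame of pan below 0.08 m), for 0.05 s.
3. the lid lies flat on the grey mat (centres within 50 mm) (horizontal distance between lid and mat below 0.05 m and angle between lid's own z axis and vertical below 0.08 rad and z of lid in the frame of mat below 0.012 m), for 0.2 s.
4. all the spoons lie in the pan, which is still at the resting place (within 70 mm) (horizontal distance between each of spoon0, spoon1, spoon2, spoon3 and pan below 0.074 m and z of each of spoon0, spoon1, spoon2, spoon3 in the frame of pan below 0.045 m and horizontal distance between pan and rest_mark below 0.07 m), for 0.2 s.
5. the lid is seated on the rim again, the pan still at the resting place (within 70 mm) (all of step 4 and horizontal distance between lid and pan below 0.01 m and z of lid in the frame of pan between 0.04 and 0.0475 m and angle between the z axis of lid and the z axis of pan, either way round below 0.05 rad), for 0.2 s.
6. the covered pan stands on the heating place (within 15 mm) (horizontal distance between pan and heat_mark below 0.015 m and horizontal distance between lid and pan below 0.01 m and z of lid in the frame of pan between 0.04 and 0.0475 m and angle between the z axis of lid and the z axis of pan, either way round below 0.05 rad and horizontal distance between each of spoon0, spoon1, spoon2, spoon3 and pan below 0.074 m and z of each of spoon0, spoon1, spoon2, spoon3 in the frame of pan below 0.045 m), for 0.2 s.
At the end, for the whole second after the job is handed in: The pan stands flat on the heating place, its centre within 15 mm of the circles' centre; every spoon lies in it; the lid is seated flat on the rim, within 10 mm of the pan's axis; all at rest (all of step 6 and z of pan in the frame of heat_mark below 0.004 m and angle between pan's own z axis and vertical below 0.03 rad and linear speed of each of pan, lid, spoon0, spoon1, spoon2, spoon3 below 0.02 m/s); the robot touches nothing.
It fails at once if the pan is lifted off the glass (more than 10 mm) or pushed off the hob (z of pan in the frame of hob above 0.045 m or z of pan in the frame of hob below 0.025 m).
It fails at once if the pan is tipped by more than 0.2 rad (angle between pan's own z axis and vertical above 0.2 rad).
It fails at once if something else on the bench is moved more than 60 mm (distance of any of file, needle_file, flux_jar, tub, pliers, ring_gauge from where it was at the start of the episode above 0.06 m).
Of spoon0, spoon1, spoon2, spoon3 only 2 to 4 are there at a start; the rules pass over those that are not, and their reading is None.
At some moment in a run one of pan may be knocked a few centimetres aside while the robot is not near it.
Once in a run the grip may slacken for a moment while it holds something.
It also fails if it takes over 210 s, if anything falls off the work surface, if the arm or the gripper's body presses on something with over 40 N, if the wrist force passes 120 N, or if a joint passes its speed limit or range.

## Working session

There is one attempt and no reset: what is moved stays moved. The work goes in short steps, Python scripts to look and compute and a tool call to move; the robot and the scene stay as the last step left them, time stands still between calls to the robot, and variables do not carry over. Pictures are saved under pics/ and viewed, and the job is handed in when it is done.

Besides the shell and the picture viewer there is one more tool, called by a JSON object that holds its "api" and its "payload", one argument or row to a line. jog_arm: Moves the arm, as the interface text tells. Its arguments: {"type":"object","properties":{"steps":{"type":"array"},"grip_force":{"type":"number"}},"required":["steps"]}

```bash
ls; mkdir -p pics; cat > h.py <<'E'
import numpy as np, cv2
from workcell import manip
from scipy.spatial.transform import Rotation as R
def snap(name,fn):
    im,d=manip.camera(name); cv2.imwrite('pics/'+fn+'.png',im[:,:,::-1]); np.save('pics/'+fn+'.npy',d)
    c=manip.calibration(name); np.savez('pics/'+fn+'_c.npz',K=c['mtx'],T=c['world_to_cam']); return im,d
def px(fn,u,v,z=None):
    c=np.load('pics/'+fn+'_c.npz'); K,T=c['K'],c['T']; Ti=np.linalg.inv(T)
    r=np.linalg.inv(K)@np.array([u,v,1.])
    if z is None:
        p=r*np.load('pics/'+fn+'.npy')[int(round(v)),int(round(u))]
        return Ti[:3,:3]@p+Ti[:3,3]
    w=Ti[:3,:3]@r; o=Ti[:3,3]; return o+w*(z-o[2])/w[2]
def st():
    o=manip.get_obs(); print('t',o['clock'],'pos',np.round(o['position'],4),'q',np.round(o['ee_rot'],4),'F',np.round(o['ft_force'],1),'g',round(float(o['grip_width']),3),'j',np.round(o['joint_pos'],2)); 
    M=R.from_quat(o['ee_rot']).as_matrix(); print('tool axes x,y,z (cols)\n',np.round(M,3)); return o
def crop(fn,x0,y0,x1,y1,s,out):
    im=cv2.imread('pics/'+fn+'.png')[y0:y1,x0:x1]; cv2.imwrite('pics/'+out+'.png',cv2.resize(im,None,fx=s,fy=s,interpolation=cv2.INTER_CUBIC))
E
python3 - <<'E'
from h import *
st(); snap('top','top0'); snap('side','side0')
for n in('top','side'):
    c=manip.calibration(n);print(c['mtx'],np.round(c['world_to_cam'],3))
E
```

```text
pics
t 0.0 pos [ 0.1586 -0.6042  0.2475] q [ 9.918e-01  1.281e-01 -1.000e-04 -7.000e-04] F [ 0.  -0.3 -0.1] g 1.0 j [ 1.29  0.33 -0.06  1.46  0.02  1.35 -0.09]
tool axes x,y,z (cols)
 [[ 0.967  0.254 -0.   ]
 [ 0.254 -0.967  0.001]
 [-0.    -0.001 -1.   ]]
[[405.27487808   0.         316.88441885]
 [  0.         405.27487808 204.10052062]
 [  0.           0.           1.        ]] [[ 0.006 -1.     0.02  -0.019]
 [-0.994 -0.008 -0.111  0.576]
 [ 0.111 -0.019 -0.994  1.051]
 [ 0.     0.     0.     1.   ]]
[[389.4019162    0.         317.64833294]
 [  0.         389.4019162  198.42132813]
 [  0.           0.           1.        ]] [[ 1.000e+00 -6.000e-03 -8.000e-03 -5.480e-01]
 [-1.000e-02 -6.770e-01 -7.360e-01  8.100e-02]
 [-1.000e-03  7.360e-01 -6.770e-01  1.042e+00]
 [ 0.000e+00  0.000e+00  0.000e+00  1.000e+00]]
```

View pics/top0.png

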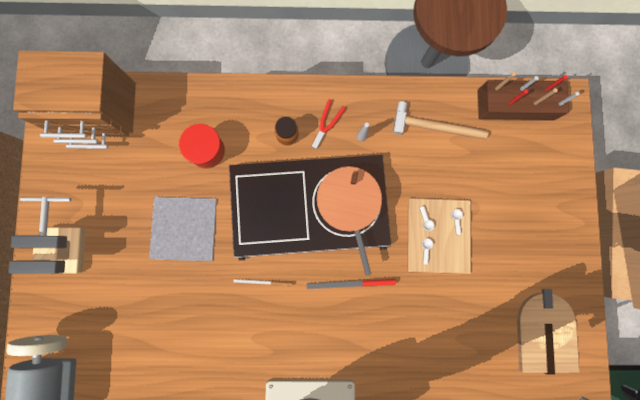

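View pics/side0.png

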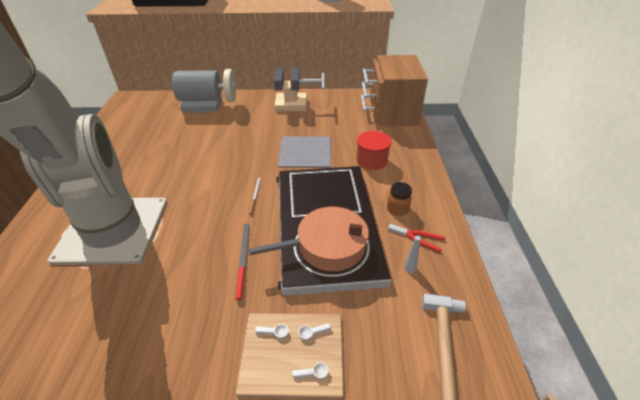

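```bash
python3 - <<'E'
from h import *
crop('top0',225,145,400,285,4.5,'c1'); crop('top0',400,190,480,280,6.5,'c2')
E
```

```text
(no output)
```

View pics/c1.png

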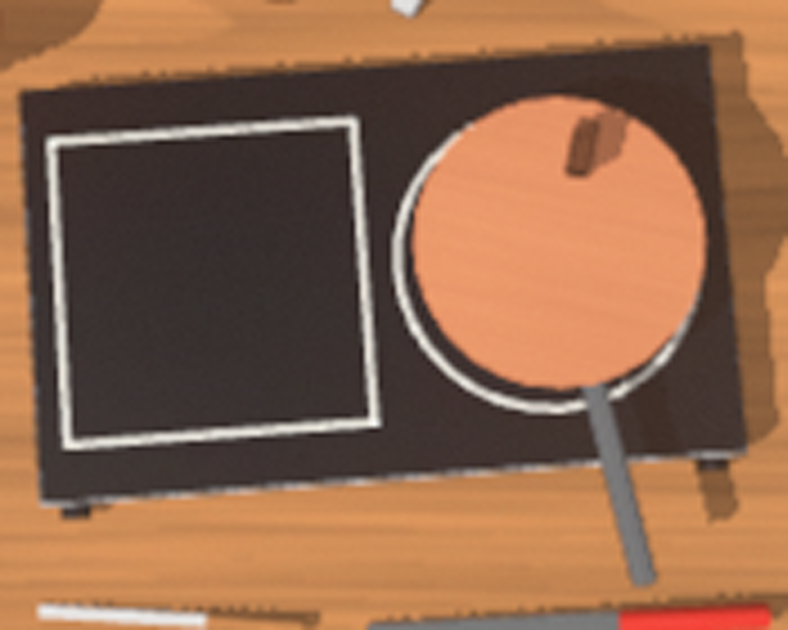

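View pics/c2.png

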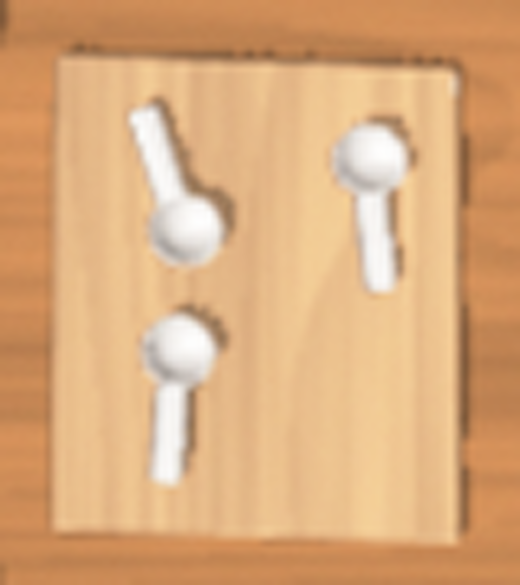

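```bash
python3 - <<'E'
from h import *
def c1(u,v,z): return px('top0',225+u/4.5-.4,145+v/4.5-.4,z)
def c2(u,v,z): return px('top0',400+u/6.5-.4,190+v/6.5-.4,z)
sq=np.array([c1(52,142,.035),c1(354,122,.035),c1(376,424,.035),c1(68,444,.035)]);print('rest',sq.round(4),sq.mean(0), [np.linalg.norm(sq[i]-sq[i-1]) for i in range(4)])
hb=np.array([c1(22,93,.035),c1(710,45,.035),c1(745,450,.035),c1(42,503,.035)]);print('hob',hb.round(4),hb.mean(0),[np.linalg.norm(hb[i]-hb[i-1]) for i in range(4)])
d=hb[0]-hb[1];print('hob yaw',np.arctan2(-d[0],d[1]))
# lid disc
zl=.035+.05+.004
for p in [(559,95),(559,388),(411,241),(707,241)]: print('lid',c1(*p,zl).round(4))
print('grip top',c1(588,146,.035+.044+.04), 'depth',px('top0',225+588/4.5,145+146/4.5))
print('handle', c1(596,395,.035+.046).round(4),c1(644,580,.035+.046).round(4))
print('depth lid',px('top0',225+520/4.5,145+260/4.5))
print('circle', c1(394,255,.035),c1(550,410,.035))
b=np.array([c2(58,58,.012),c2(460,68,.012),c2(458,542,.012),c2(52,530,.012)]);print('board',b.round(4),b.mean(0))
for n,a,e in [('A',(143,108),(187,228)),('B',(380,288),(371,158)),('C',(166,482),(180,350))]:
    A=c2(*a,.024);E=c2(*e,.024);dd=E-A;print(n,'tail',A.round(4),'bowl',E.round(4),'len',np.linalg.norm(dd),'yaw',np.arctan2(dd[1],dd[0]))
m=np.array([px('top0',u,v,.005) for u,v in [(153,197.5),(216,198),(214,261),(150,259)]]);print('mat',m.round(4),m.mean(0))
E
```

```text
rest [[0.6494 0.2015 0.035 ]
 [0.6632 0.0221 0.035 ]
 [0.4834 0.0075 0.035 ]
 [0.4706 0.1872 0.035 ]] [0.56667976 0.10457621 0.035     ] [np.float64(0.179344590321056), np.float64(0.17999301398106307), np.float64(0.18039804666277887), np.float64(0.1802400494744895)]
hob [[ 0.6789  0.2202  0.035 ]
 [ 0.7124 -0.192   0.035 ]
 [ 0.4696 -0.2097  0.035 ]
 [ 0.4364  0.2014  0.035 ]] [0.57431102 0.00497673 0.035     ] [np.float64(0.24323380437837186), np.float64(0.41354810957576593), np.float64(0.24352000262124357), np.float64(0.4124185262591292)]
hob yaw 0.08119573431739666
lid [ 0.6695 -0.0954  0.089 ]
lid [ 0.5028 -0.0949  0.089 ]
lid [ 0.585  -0.0115  0.089 ]
lid [ 0.5864 -0.179   0.089 ]
grip top [ 0.6347939  -0.10833605  0.119     ] depth [ 0.63407619 -0.10950605  0.11744783]
handle [ 0.4993 -0.1166  0.081 ] [ 0.3964 -0.1429  0.081 ]
depth lid [ 0.57362129 -0.07403208  0.0895241 ]
circle [ 0.58338031 -0.00239915  0.035     ] [ 0.49228155 -0.09484211  0.035     ]
board [[ 0.5958 -0.2666  0.012 ]
 [ 0.593  -0.4373  0.012 ]
 [ 0.3951 -0.4292  0.012 ]
 [ 0.3992 -0.2603  0.012 ]] [ 0.49577094 -0.34837268  0.012     ]
A tail [ 0.5736 -0.2988  0.024 ] bowl [ 0.5237 -0.316   0.024 ] len 0.05275766536659963 yaw -2.8099143658423396
B tail [ 0.4994 -0.3957  0.024 ] bowl [ 0.5534 -0.3937  0.024 ] len 0.05403418479752729 yaw 0.036647997982505634
C tail [ 0.4195 -0.3047  0.024 ] bowl [ 0.4734 -0.3118  0.024 ] len 0.05437924349061251 yaw -0.13094012041727118
mat [[0.5937 0.4311 0.005 ]
 [0.5938 0.2602 0.005 ]
 [0.4232 0.2599 0.005 ]
 [0.4277 0.4307 0.005 ]] [0.50960896 0.34544786 0.005     ]
```

```bash
cat >> h.py <<'E'
def to(x,y,z,yaw=None,o=None):
    o=o or manip.get_obs(); M=R.from_quat(o['ee_rot']).as_matrix()
    d=M.T@(np.array([x,y,z])-o['position']); cy=np.arctan2(M[1,0],M[0,0])
    tw=0 if yaw is None else -((yaw-cy+np.pi)%(2*np.pi)-np.pi)
    print('shift',d.round(4),'twist',round(float(tw),4),'yaw now',round(float(cy),3)); return d,tw
E
python3 - <<'E'
from h import *
to(.465,-.126,.2,.25)
to(.465,-.126,.073,.25)
E
```

```text
shift [ 0.4177 -0.3847  0.048 ] twist 0.0068 yaw now 0.257
shift [ 0.4177 -0.3845  0.175 ] twist 0.0068 yaw now 0.257
```

{"api": "jog_arm", "payload": {
  "steps": [0.06,0.03,-0.028,0.003,0,0.06,0.06,-0.056,0.006,0,0.06,0.09,-0.084,0.01,0,0.06,0.12,-0.11,0.014,0,0.06,0.15,-0.138,0.017,0,0.06,0.18,-0.166,0.02,0,0.06,0.21,-0.193,0.024,0,0.06,0.24,-0.221,0.027,0,0.06,0.27,-0.248,0.03,0,0.06,0.3,-0.276,0.034,0],
  "grip_force": 60
}}

```text
clock: 1.1
position: [0.3793, -0.2599, 0.2142]
ee_rot: [0.992, 0.128, -0.0, 0.0]
ft_force: [1.2, 0.7, 0.2]
grip_width: 0.702
```

{"api": "jog_arm", "payload": {
  "steps": [0.06,0.03,-0.028,0.003,0,0.06,0.06,-0.056,0.006,0,0.06,0.09,-0.084,0.01,0,0.06,0.118,-0.109,0.014,0,0.06,0.118,-0.109,0.014,0.007,0.06,0.118,-0.109,0.014,0.007,0.06,0.118,-0.109,0.014,0.007,0.06,0.118,-0.109,0.014,0.007,0.06,0.118,-0.109,0.014,0.007,0.06,0.118,-0.109,0.014,0.007]
}}

```text
clock: 2.1
position: [0.4651, -0.1266, 0.2004]
ee_rot: [0.992, 0.124, 0.0, 0.0]
ft_force: [0.3, -0.5, -0.4]
grip_width: 0.705
```

```bash
python3 - <<'E'
from h import *
st(); snap('wrist','w0'); to(.465,-.126,.073,.25)
E
```

```text
t 2.1 pos [ 0.4651 -0.1266  0.2004] q [9.923e-01 1.240e-01 1.000e-04 2.000e-04] F [ 0.3 -0.5 -0.4] g 0.705 j [ 0.71  0.09 -0.56  1.87  0.05  1.2  -1.19]
tool axes x,y,z (cols)
 [[ 0.969  0.246  0.   ]
 [ 0.246 -0.969 -0.   ]
 [ 0.     0.    -1.   ]]
shift [-0.     -0.0005  0.1274] twist -0.001 yaw now 0.249
```

View pics/w0.png

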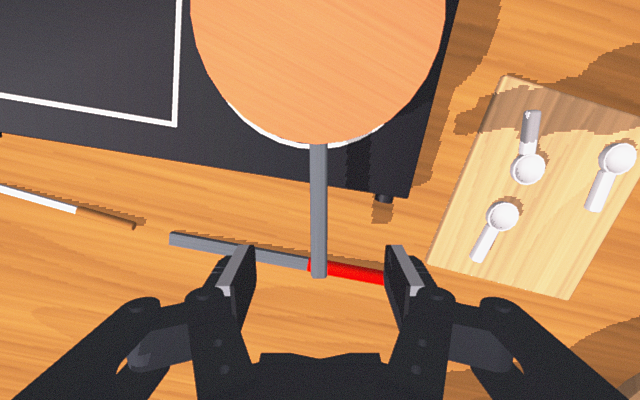

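Handle (cols 310–327) is centred between the pads (236–404). Descend.

{"api": "jog_arm", "payload": {
  "steps": [0.06,0,0,0.02,0,0.06,0,0,0.04,0,0.06,0,0,0.06,0,0.06,0,0,0.08,0,0.06,0,0,0.095,0,0.06,0,0,0.108,0,0.06,0,0,0.118,0,0.06,0,0,0.126,0,0.05,0,0,0.126,0,0.04,0,0,0.126,0]
}}

```text
clock: 3.15
position: [0.4655, -0.126, 0.0746]
ee_rot: [0.992, 0.125, 0.0, 0.0]
ft_force: [0.4, 0.6, -0.6]
grip_width: 0.47
```

{"api": "jog_arm", "payload": {
  "steps": [0.03,0,0,0,0,0.02,0,0,0,0,0.01,0,0,0,0,0.005,0,0,0,0,0.005,0,0,0,0,0.005,0,0,0,0,0.005,0,0,0,0,0.005,0,0,0,0,0.005,0,0,0,0,0.005,0,0,0,0]
}}

```text
clock: 4.15
position: [0.4656, -0.1261, 0.0749]
ee_rot: [0.992, 0.125, 0.0, 0.0]
ft_force: [-1.6, 1.1, 6.5]
grip_width: 0.149
```

```bash
python3 - <<'E'
from h import *
st(); snap('side','s1')
crop('s1',220,150,420,300,4,'s1c')
snap('top','t1')
crop('t1',225,145,400,285,4.5,'t1c')
o=manip.get_obs(); p=o['position']; to(p[0]-.019,p[1]+.200,p[2])
E
```

```text
t 4.15 pos [ 0.4656 -0.1261  0.0749] q [9.922e-01 1.246e-01 3.000e-04 3.000e-04] F [-1.6  1.1  6.5] g 0.149 j [ 0.67  0.25 -0.55  1.99  0.16  0.94 -1.28]
tool axes x,y,z (cols)
 [[ 0.969  0.247  0.001]
 [ 0.247 -0.969 -0.001]
 [ 0.001  0.001 -1.   ]]
shift [ 3.110e-02 -1.985e-01 -1.000e-04] twist 0.0 yaw now 0.25
```

View pics/s1c.png

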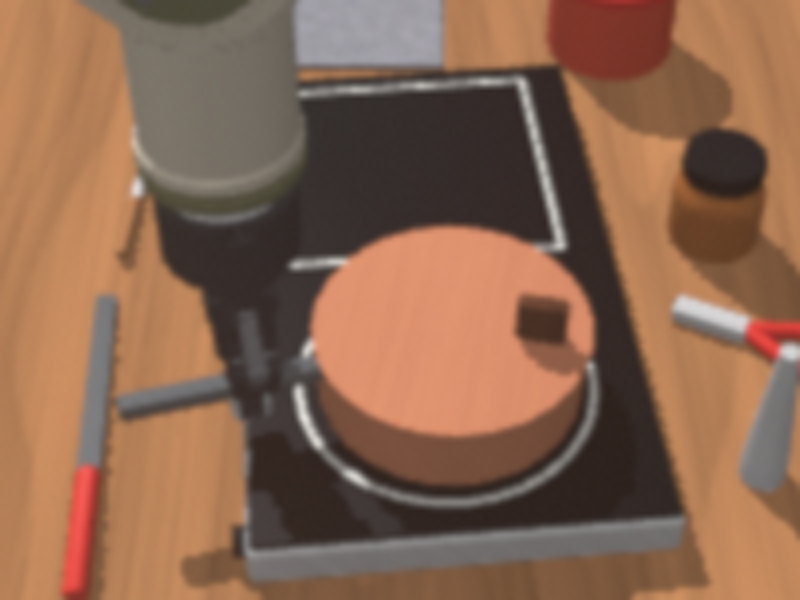

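{"api": "jog_arm", "payload": {
  "steps": [0.005,0.001,-0.004,0,0,0.005,0.002,-0.012,0,0,0.005,0.004,-0.022,0,0,0.005,0.005,-0.033,0,0,0.005,0.007,-0.045,0,0,0.005,0.009,-0.057,0,0,0.005,0.011,-0.069,0,0,0.005,0.013,-0.08,0,0,0.005,0.014,-0.09,0,0,0.005,0.0155,-0.1,0,0]
}}

```text
clock: 5.25
position: [0.456, -0.0252, 0.0749]
ee_rot: [0.992, 0.124, 0.001, 0.001]
ft_force: [0.8, -5.9, 6.0]
grip_width: 0.146
```

{"api": "jog_arm", "payload": {
  "steps": [0.005,0.002,-0.01,0,0,0.005,0.003,-0.021,0,0,0.005,0.005,-0.033,0,0,0.005,0.007,-0.045,0,0,0.005,0.009,-0.057,0,0,0.005,0.011,-0.068,0,0,0.005,0.012,-0.078,0,0,0.005,0.014,-0.087,0,0,0.005,0.015,-0.094,0,0,0.005,0.0155,-0.098,0,0]
}}

```text
clock: 6.25
position: [0.4467, 0.0737, 0.0749]
ee_rot: [0.992, 0.125, 0.0, 0.001]
ft_force: [0.5, -6.3, 7.6]
grip_width: 0.151
```

```bash
python3 - <<'E'
from h import *
st(); snap('top','t2')
crop('t2',215,145,390,285,4.5,'t2c')
E
```

```text
t 6.25 pos [0.4467 0.0737 0.0749] q [9.922e-01 1.245e-01 5.000e-04 6.000e-04] F [ 0.5 -6.3  7.6] g 0.151 j [ 0.39  0.21 -0.7   2.06  0.17  0.93 -1.72]
tool axes x,y,z (cols)
 [[ 0.969  0.247  0.001]
 [ 0.247 -0.969 -0.001]
 [ 0.001  0.001 -1.   ]]
```

View pics/t2c.png

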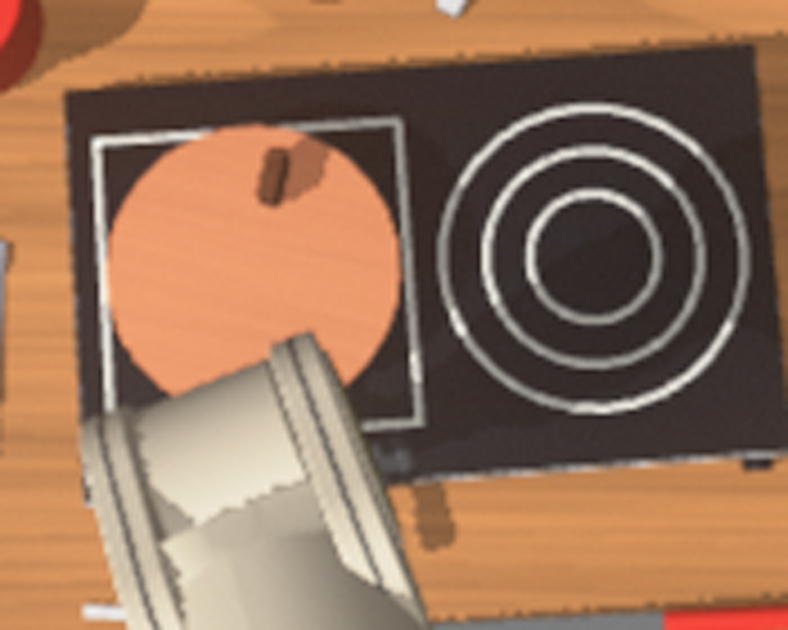

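```bash
python3 - <<'E'
from h import *
c=lambda u,v,z: px('t2',215+u/4.5-.4,145+v/4.5-.4,z).round(4)
print('lid',c(107,265,.089),c(402,265,.089),'top',c(255,124,.089)); print('grip',c(280,176,.119), c(264,203,.119),c(287,150,.119))
print('heat',c(594,258,.035),c(594,101,.035),c(594,413,.035),c(437,258,.035),c(750,258,.035))
E
```

```text
lid [0.5698 0.1841 0.089 ] [0.5711 0.0188 0.089 ] top [0.6509 0.1028 0.089 ]
grip [0.6163 0.0857 0.119 ] [0.6013 0.0942 0.119 ] [0.6308 0.0821 0.119 ]
heat [ 0.5823 -0.0945  0.035 ] [ 0.6771 -0.0947  0.035 ] [ 0.4905 -0.0942  0.035 ] [ 0.5816 -0.0012  0.035 ] [ 0.5831 -0.1874  0.035 ]
```

{"api": "jog_arm", "payload": {
  "steps": [0.03,0,0,0,0,0.05,0,0,0,0,0.05,0,0,0,0,0.05,0,0,-0.02,0,0.05,0,0,-0.04,0,0.05,0,0,-0.07,0,0.05,0,0,-0.1,0,0.05,0,0,-0.13,0,0.05,0,0,-0.15,0,0.05,0,0,-0.15,0]
}}

```text
clock: 7.3
position: [0.4475, 0.074, 0.2267]
ee_rot: [0.992, 0.125, 0.002, 0.0]
ft_force: [0.6, 0.4, -0.2]
grip_width: 0.584
```

```bash
python3 - <<'E'
from h import *
st(); snap('wrist','w3');snap('top','t3')
crop('t3',215,145,390,285,4.5,'t3c')
E
```

```text
t 7.3 pos [0.4475 0.074  0.2267] q [9.922e-01 1.247e-01 2.100e-03 3.000e-04] F [ 0.6  0.4 -0.2] g 0.584 j [ 0.46 -0.   -0.71  1.89  0.    1.25 -1.57]
tool axes x,y,z (cols)
 [[ 0.969  0.247  0.004]
 [ 0.247 -0.969 -0.   ]
 [ 0.004  0.001 -1.   ]]
```

View pics/t3c.png

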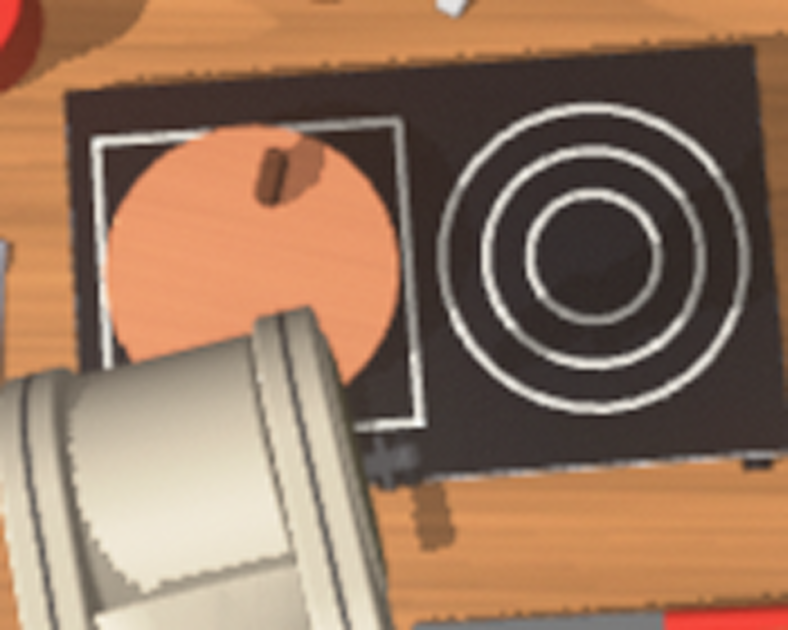

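View pics/w3.png

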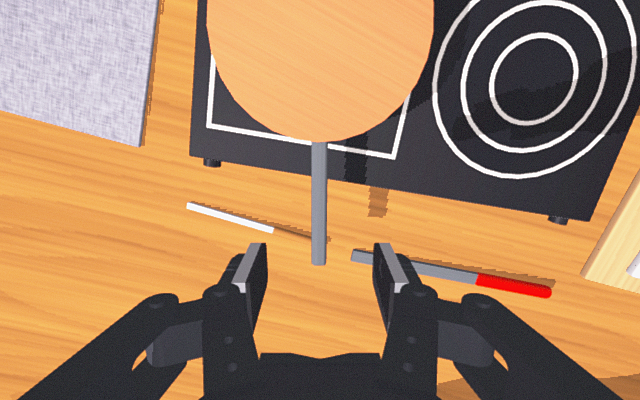

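```bash
python3 - <<'E'
from h import *
to(.61,.089,.215,-.3)
E
```

```text
shift [0.1625 0.0255 0.009 ] twist 0.5499 yaw now 0.25
```

{"api": "jog_arm", "payload": {
  "steps": [0.05,0.025,0.004,0,0.08,0.05,0.055,0.008,0,0.16,0.05,0.085,0.013,0.005,0.25,0.05,0.115,0.018,0.008,0.35,0.05,0.14,0.022,0.008,0.45,0.05,0.155,0.024,0.008,0.52,0.05,0.1625,0.0255,0.008,0.55,0.05,0.1625,0.0255,0.008,0.55,0.05,0.1625,0.0255,0.008,0.55,0.05,0.1625,0.0255,0.008,0.55]
}}

```text
clock: 8.4
position: [0.6094, 0.089, 0.2158]
ee_rot: [0.989, -0.149, -0.0, 0.0]
ft_force: [-0.2, -0.2, -0.8]
grip_width: 0.586
```

```bash
python3 - <<'E'
from h import *
st(); snap('wrist','w4')
E
```

```text
t 8.4 pos [0.6094 0.089  0.2158] q [ 9.888e-01 -1.490e-01 -4.000e-04  2.000e-04] F [-0.2 -0.2 -0.8] g 0.586 j [ 0.27  0.4  -0.63  1.5   0.24  1.32 -2.26]
tool axes x,y,z (cols)
 [[ 0.956 -0.295 -0.001]
 [-0.295 -0.956 -0.   ]
 [-0.001  0.001 -1.   ]]
```

View pics/w4.png

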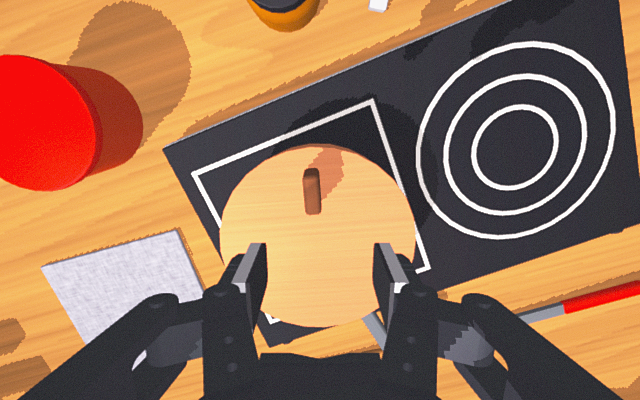

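```bash
python3 - <<'E'
from h import *
crop('w4',280,150,360,230,8,'w4c')
c=np.load('pics/w4_c.npz');Ti=np.linalg.inv(c['T']);print(Ti.round(3))
d=np.load('pics/w4.npy');K=c['K']
v,u=np.mgrid[150:230,280:360];z=d[150:230,280:360]
P=np.stack([(u-K[0,2])/K[0,0]*z,(v-K[1,2])/K[1,1]*z,z],-1)@Ti[:3,:3].T+Ti[:3,3]
m=P[...,2]>.113
Q=P[m];print(len(Q),Q.mean(0),Q[:,2].max())
q=Q[:,:2]-Q[:,:2].mean(0);w,V=np.linalg.eigh(q.T@q);print(V[:,1],np.arctan2(V[1,1],V[0,1]),np.ptp(q@V,axis=0))
lidm=(P[...,2]>.08)&(P[...,2]<.1);print(np.median(P[lidm][:,2]))
E
```

```text
[[-0.295 -0.915 -0.277  0.68 ]
 [-0.956  0.282  0.086  0.067]
 [-0.001  0.29  -0.957  0.343]
 [ 0.     0.     0.     1.   ]]
688 [0.62058493 0.09178346 0.12562463] 0.3428166177836952
[-0.94504019  0.32695419] 2.80851382959444 [0.01371572 0.08135786]
0.09053510119314209
```

View pics/w4c.png

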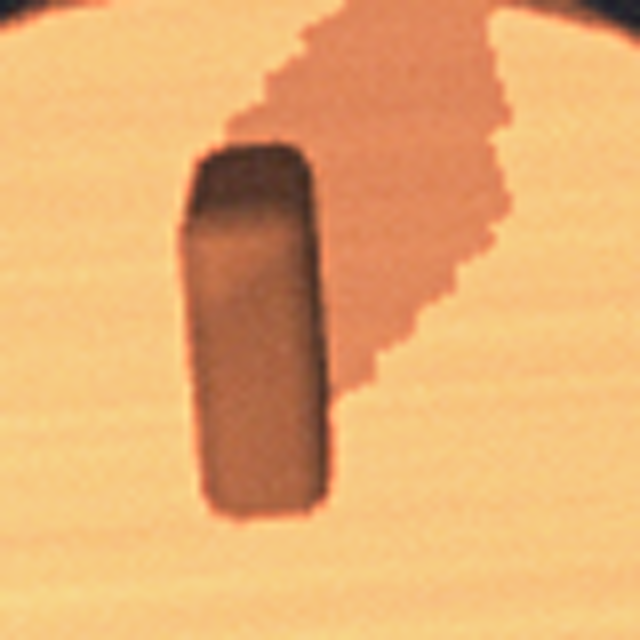

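```bash
cat >> h.py <<'E'
def cloud(fn):
    c=np.load('pics/'+fn+'_c.npz');Ti=np.linalg.inv(c['T']);d=np.load('pics/'+fn+'.npy');K=c['K']
    v,u=np.mgrid[0:400,0:640]
    P=np.stack([(u-K[0,2])/K[0,0]*d,(v-K[1,2])/K[1,1]*d,d],-1)@Ti[:3,:3].T+Ti[:3,3]
    P[d<=0]=np.nan; return P
E
python3 - <<'E'
from h import *
P=cloud('w4')[150:230,280:360]
m=(P[...,2]>.114)&(P[...,2]<.126)
Q=P[m];print(len(Q),Q.mean(0),np.median(Q[:,2]))
r=cv2.minAreaRect((Q[:,:2]*1000).astype(np.float32));print(r)
to(r[0][0]/1000,r[0][1]/1000,.112,-.35)
P=cloud('w4'); m=(P[...,2]>.084)&(P[...,2]<.097);Q=P[m][:,:2];Q=Q[(abs(Q[:,0]-.568)<.1)&(abs(Q[:,1]-.1)<.09)];c,rr=cv2.minEnclosingCircle((Q*1000).astype(np.float32));print(c,rr)
E
```

```text
662 [0.61884068 0.09248517 0.11986688] 0.120093249933646
((617.9902954101562, 92.77145385742188), (12.040813446044922, 29.38563346862793), 77.36412811279297)
shift [ 0.007  -0.0062  0.1041] twist 0.0505 yaw now -0.299
(566.7030029296875, 104.60923767089844) 83.24691772460938
```

{"api": "jog_arm", "payload": {
  "steps": [0.045,0.003,-0.003,0.015,-0.04,0.045,0.007,-0.006,0.03,-0.074,0.045,0.007,-0.006,0.045,-0.074,0.045,0.007,-0.006,0.06,-0.074,0.045,0.007,-0.006,0.075,-0.074,0.045,0.007,-0.006,0.088,-0.074,0.045,0.007,-0.006,0.098,-0.074,0.045,0.007,-0.006,0.103,-0.074,0.035,0.007,-0.006,0.103,-0.074,0.025,0.007,-0.006,0.103,-0.074],
  "grip_force": 20
}}

```text
clock: 9.45
position: [0.6189, 0.0928, 0.1138]
ee_rot: [0.994, -0.113, 0.0, -0.0]
ft_force: [-0.5, -1.3, 0.2]
grip_width: 0.295
```

{"api": "jog_arm", "payload": {
  "steps": [0.018,0,0,0,0,0.012,0,0,0,0,0.006,0,0,0,0,0.004,0,0,0,0,0.004,0,0,0,0,0.004,0,0,0,0,0.004,0,0,0,0,0.004,0,0,0,0,0.004,0,0,0,0,0.004,0,0,0,0]
}}

```text
clock: 10.45
position: [0.619, 0.0927, 0.114]
ee_rot: [0.994, -0.113, 0.001, -0.0]
ft_force: [-1.7, -0.6, 5.5]
grip_width: 0.135
```

```bash
python3 - <<'E'
from h import *
st()
E
```

```text
t 10.45 pos [0.619  0.0927 0.114 ] q [ 9.936e-01 -1.129e-01  6.000e-04 -0.000e+00] F [-1.7 -0.6  5.5] g 0.135 j [ 0.25  0.51 -0.61  1.59  0.32  1.14 -2.24]
tool axes x,y,z (cols)
 [[ 0.974 -0.224  0.001]
 [-0.224 -0.974 -0.   ]
 [ 0.001 -0.    -1.   ]]
```

{"api": "jog_arm", "payload": {
  "steps": [0.004,0,0,-0.002,0,0.004,-0.001,0,-0.004,0,0.004,-0.001,0,-0.006,0,0.004,-0.002,0,-0.008,0,0.004,-0.003,0,-0.01,0,0.004,-0.003,0,-0.012,0,0.004,-0.004,0,-0.014,0,0.004,-0.004,0,-0.016,0,0.004,-0.005,0,-0.018,0,0.004,-0.005,0,-0.02,0]
}}

```text
clock: 11.45
position: [0.6136, 0.0938, 0.1335]
ee_rot: [0.994, -0.113, 0.0, 0.0]
ft_force: [-0.8, -0.3, -0.6]
grip_width: 0.134
```

```bash
python3 - <<'E'
from h import *
st(); snap('side','s5'); crop('s5',240,110,420,260,4.4,'s5c')
P=cloud('s5')
E
```

```text
t 11.45 pos [0.6136 0.0938 0.1335] q [ 0.9936 -0.1128  0.      0.    ] F [-0.8 -0.3 -0.6] g 0.134 j [ 0.25  0.48 -0.62  1.58  0.3   1.17 -2.23]
tool axes x,y,z (cols)
 [[ 0.975 -0.224  0.   ]
 [-0.224 -0.975 -0.   ]
 [ 0.     0.    -1.   ]]
```

View pics/s5c.png

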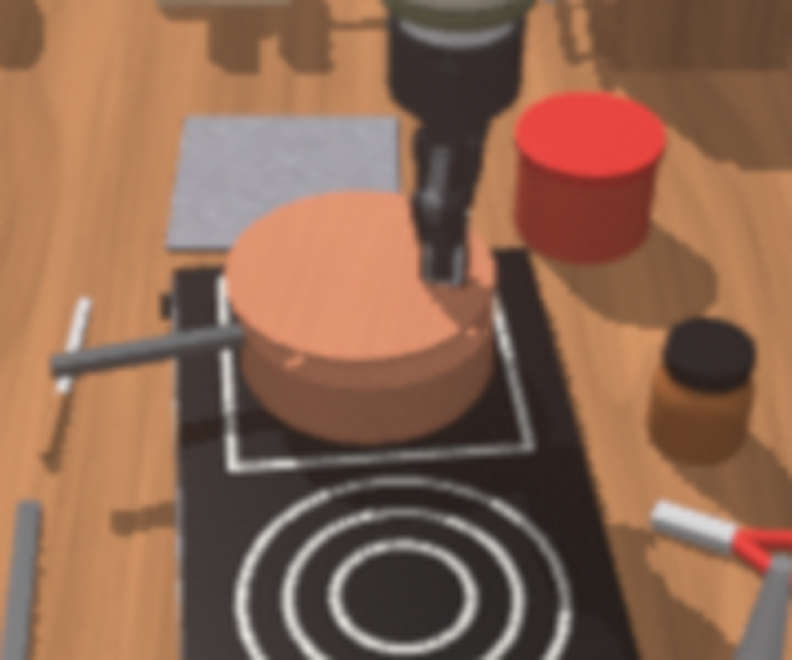

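```bash
cat >> h.py <<'E'
def plane(fn,u0,v0,u1,v1):
    P=cloud(fn)[v0:v1,u0:u1].reshape(-1,3);P=P[~np.isnan(P[:,0])];c=np.median(P,0);
    P=P[np.linalg.norm(P-c,axis=1)<.08];c=P.mean(0)
    n=np.linalg.svd(P-c,full_matrices=False)[2][2];n*=np.sign(n[2]);print(c.round(4),n.round(3),'tilt',np.arccos(n[2]).round(3))
E
python3 - <<'E'
from h import *
plane('s5',304,160,331,183); plane('s5',296,158,330,188)
E
```

```text
[0.5482 0.1065 0.1058] [0.004 0.003 1.   ] tilt 0.005
[0.5367 0.1005 0.1056] [-0.009  0.001  1.   ] tilt 0.009
```

{"api": "jog_arm", "payload": {
  "steps": [0.004,0.002,0,0.003,0,0.004,0.005,0,0.006,0,0.004,0.005,0,0.009,0,0.004,0.005,0,0.012,0,0.004,0.005,0,0.014,0,0.004,0.005,0,0.015,0,0.006,0.005,0,0.015,0,0.009,0.005,0,0.015,0,0.01,0.005,0,0.015,0,0.0105,0.005,0,0.015,0]
}}

```text
clock: 12.5
position: [0.6186, 0.0927, 0.1185]
ee_rot: [0.994, -0.113, 0.0, 0.0]
ft_force: [-0.4, -0.7, -0.8]
grip_width: 0.14
```

```bash
python3 - <<'E'
from h import *
o=st(); print(o['grip_width']*.0854); snap('side','s6'); plane('s6',304,160,331,186)
E
```

```text
t 12.5 pos [0.6186 0.0927 0.1185] q [ 9.936e-01 -1.129e-01  1.000e-04  0.000e+00] F [-0.4 -0.7 -0.8] g 0.14 j [ 0.25  0.51 -0.61  1.58  0.31  1.15 -2.23]
tool axes x,y,z (cols)
 [[ 0.975 -0.224  0.   ]
 [-0.224 -0.975 -0.   ]
 [ 0.     0.    -1.   ]]
0.011916416037250237
[0.5484 0.1182 0.0908] [-0.     0.001  1.   ] tilt 0.001
```

{"api": "jog_arm", "payload": {
  "steps": [0.011,0,0,0,0,0.011,0,0,-0.002,0,0.011,-0.001,0,-0.004,0,0.011,-0.001,0,-0.006,0,0.011,-0.002,0,-0.008,0,0.011,-0.002,0,-0.01,0,0.011,-0.003,0,-0.012,0,0.011,-0.003,0,-0.014,0,0.011,-0.003,0,-0.014,0,0.011,-0.003,0,-0.014,0]
}}

```text
clock: 13.55
position: [0.6157, 0.0933, 0.1323]
ee_rot: [0.994, -0.113, 0.0, 0.0]
ft_force: [-0.3, 0.9, -0.4]
grip_width: 0.135
```

```bash
python3 - <<'E'
from h import *
o=st(); print(o['grip_width']*.0854); snap('side','s7'); plane('s7',304,160,331,184)
E
```

```text
t 13.55 pos [0.6157 0.0933 0.1323] q [ 9.936e-01 -1.129e-01  0.000e+00  1.000e-04] F [-0.3  0.9 -0.4] g 0.135 j [ 0.25  0.49 -0.62  1.58  0.3   1.17 -2.23]
tool axes x,y,z (cols)
 [[ 0.975 -0.224  0.   ]
 [-0.224 -0.975 -0.   ]
 [ 0.     0.    -1.   ]]
0.011556769388225887
[0.5483 0.1057 0.1047] [0.002 0.001 1.   ] tilt 0.002
```

{"api": "jog_arm", "payload": {
  "steps": [0.0112,0,0,0,0,0.0114,0,0,0,0,0.0115,0,0,0,0,0.0116,0,0,0,0,0.0117,0,0,0,0,0.0118,0,0,0,0,0.0118,0,0,0,0,0.0118,0,0,0,0,0.0118,0,0,0,0,0.0118,0,0,0,0]
}}

```text
clock: 14.6
position: [0.6157, 0.0933, 0.1323]
ee_rot: [0.994, -0.113, 0.0, 0.0]
ft_force: [0.4, -0.6, -1.6]
grip_width: 0.138
```

```bash
python3 - <<'E'
from h import *
o=st(); print(o['grip_width']*.0854); snap('side','s8'); plane('s8',304,160,331,184)
E
```

```text
t 14.6 pos [0.6157 0.0933 0.1323] q [ 0.9936 -0.1129  0.      0.    ] F [ 0.4 -0.6 -1.6] g 0.138 j [ 0.25  0.49 -0.62  1.58  0.3   1.17 -2.23]
tool axes x,y,z (cols)
 [[ 0.975 -0.224  0.   ]
 [-0.224 -0.975 -0.   ]
 [ 0.     0.    -1.   ]]
0.011747886594731395
[0.5481 0.1056 0.1048] [-0.     0.005  1.   ] tilt 0.005
```

{"api": "jog_arm", "payload": {
  "steps": [0.0119,0,0,0,0,0.0119,0,0,0,0,0.012,0,0,0,0,0.012,0,0,0,0,0.012,0,0,0,0,0.0121,0,0,0,0,0.0121,0,0,0,0,0.0121,0,0,0,0,0.0121,0,0,0,0,0.0121,0,0,0,0]
}}

```text
clock: 15.65
position: [0.6156, 0.0933, 0.1323]
ee_rot: [0.994, -0.113, -0.0, 0.0]
ft_force: [1.0, -0.9, 0.4]
grip_width: 0.142
```

```bash
python3 - <<'E'
from h import *
o=st(); print(o['grip_width']*.0854); snap('side','s9'); plane('s9',304,160,331,184)
E
```

```text
t 15.65 pos [0.6156 0.0933 0.1323] q [ 0.9936 -0.1128 -0.      0.    ] F [ 1.  -0.9  0.4] g 0.142 j [ 0.25  0.49 -0.62  1.58  0.3   1.17 -2.23]
tool axes x,y,z (cols)
 [[ 0.975 -0.224 -0.   ]
 [-0.224 -0.975 -0.   ]
 [ 0.     0.    -1.   ]]
0.012084364258714125
[0.549  0.1273 0.0863] [-0.001  0.003  1.   ] tilt 0.003
```

```bash
python3 - <<'E'
from h import *
crop('s9',240,110,420,260,4.4,'s9c')
for b in [(304,165,331,190),(296,170,320,190),(304,160,331,170)]: plane('s9',*b)
for b in [(304,165,331,190),(304,160,331,170)]: plane('s6',*b)
E
```

```text
[0.548  0.1047 0.0864] [0.    0.005 1.   ] tilt 0.005
[0.5221 0.0944 0.0863] [-0.008  0.004  1.   ] tilt 0.009
[0.5504 0.1587 0.0863] [0.002 0.003 1.   ] tilt 0.004
[0.548  0.0993 0.0908] [-0.     0.001  1.   ] tilt 0.001
[0.5493 0.1534 0.0909] [0.001 0.012 1.   ] tilt 0.012
```

View pics/s9c.png

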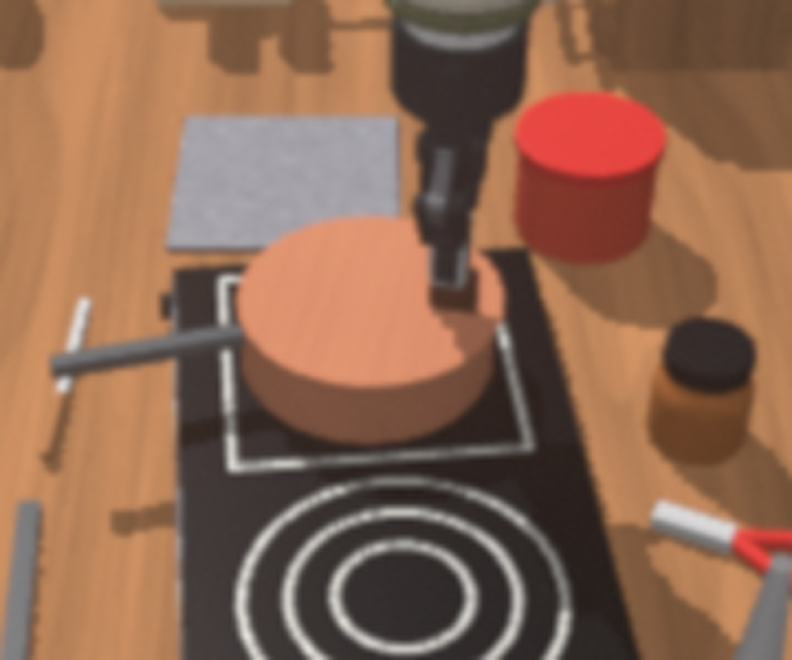

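{"api": "jog_arm", "payload": {
  "steps": [0.02,0,0,0,0,0.03,0,0,0,0,0.03,0,0,-0.005,0,0.03,0.005,0,-0.01,0,0.03,0.012,0,-0.01,0,0.03,0.02,0,-0.005,0,0.03,0.02,0,0.001,0,0.03,0.02,0,0.003,0,0.03,0.02,0,0.003,0,0.02,0.02,0,0.003,0]
}}

```text
clock: 16.7
position: [0.6349, 0.089, 0.1292]
ee_rot: [0.994, -0.113, -0.0, 0.0]
ft_force: [0.3, -0.5, 0.4]
grip_width: 0.237
```

{"api": "jog_arm", "payload": {
  "steps": [0.012,0,0,0,0,0.006,0,0,0,0,0.006,0,0,0,0,0.006,0,0,0,0,0.006,0,0,0,0,0.006,0,0,0,0,0.006,0,0,-0.003,0,0.006,0,0,-0.006,0,0.006,0,0,-0.009,0,0.006,-0.001,0,-0.012,0]
}}

```text
clock: 17.7
position: [0.6343, 0.0889, 0.1415]
ee_rot: [0.994, -0.113, 0.0, 0.0]
ft_force: [0.4, -0.5, -0.4]
grip_width: 0.127
```

```bash
python3 - <<'E'
from h import *
o=st(); print(o['grip_width']*.0854); snap('side','s10'); plane('s10',304,164,331,184); plane('s10',310,164,318,180);crop('s10',240,110,420,260,4.4,'s10c')
E
```

```text
t 17.7 pos [0.6343 0.0889 0.1415] q [ 9.936e-01 -1.129e-01  1.000e-04  1.000e-04] F [ 0.4 -0.5 -0.4] g 0.127 j [ 0.25  0.51 -0.61  1.52  0.31  1.21 -2.21]
tool axes x,y,z (cols)
 [[ 0.974 -0.224  0.   ]
 [-0.224 -0.974 -0.   ]
 [ 0.     0.    -1.   ]]
0.010871881362946045
[0.548  0.1126 0.0921] [-0.071  0.028  0.997] tilt 0.076
[0.5385 0.1224 0.0912] [-0.091  0.023  0.996] tilt 0.094
```

View pics/s10c.png

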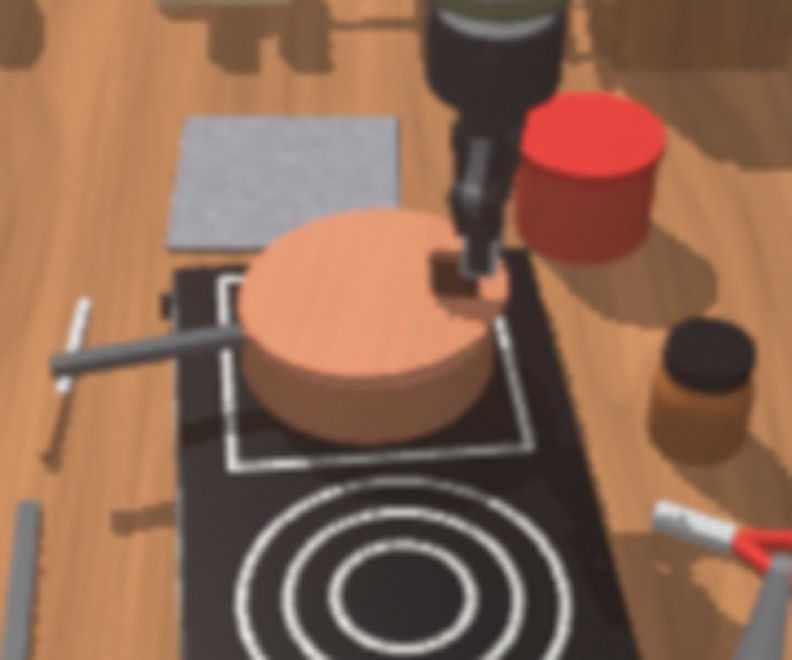

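{"api": "jog_arm", "payload": {
  "steps": [0.006,-0.001,0,-0.003,0,0.006,-0.0015,0,-0.006,0,0.006,-0.0025,0,-0.009,0,0.006,-0.004,0,-0.012,0,0.006,-0.005,0,-0.015,0,0.006,-0.0065,0,-0.018,0,0.006,-0.008,0,-0.021,0,0.006,-0.01,0,-0.024,0,0.006,-0.012,0,-0.027,0,0.006,-0.014,0,-0.03,0]
}}

```text
clock: 18.75
position: [0.6204, 0.0923, 0.1716]
ee_rot: [0.994, -0.113, 0.0, 0.0]
ft_force: [-0.2, 0.0, -1.6]
grip_width: 0.124
```

```bash
python3 - <<'E'
from h import *
o=st(); print(o['grip_width']*.0854); snap('side','s11'); plane('s11',304,164,331,184); plane('s11',310,164,318,180);crop('s11',240,110,420,260,4.4,'s11c')
E
```

```text
t 18.75 pos [0.6204 0.0923 0.1716] q [ 0.9936 -0.1129  0.      0.    ] F [-0.2  0.  -1.6] g 0.124 j [ 0.26  0.46 -0.63  1.53  0.28  1.25 -2.21]
tool axes x,y,z (cols)
 [[ 0.975 -0.224  0.   ]
 [-0.224 -0.975 -0.   ]
 [ 0.     0.    -1.   ]]
0.01061723474944988
[0.5482 0.0727 0.1243] [-0.067  0.021  0.998] tilt 0.071
[0.5391 0.0818 0.1237] [-0.062  0.024  0.998] tilt 0.067
```

View pics/s11c.png

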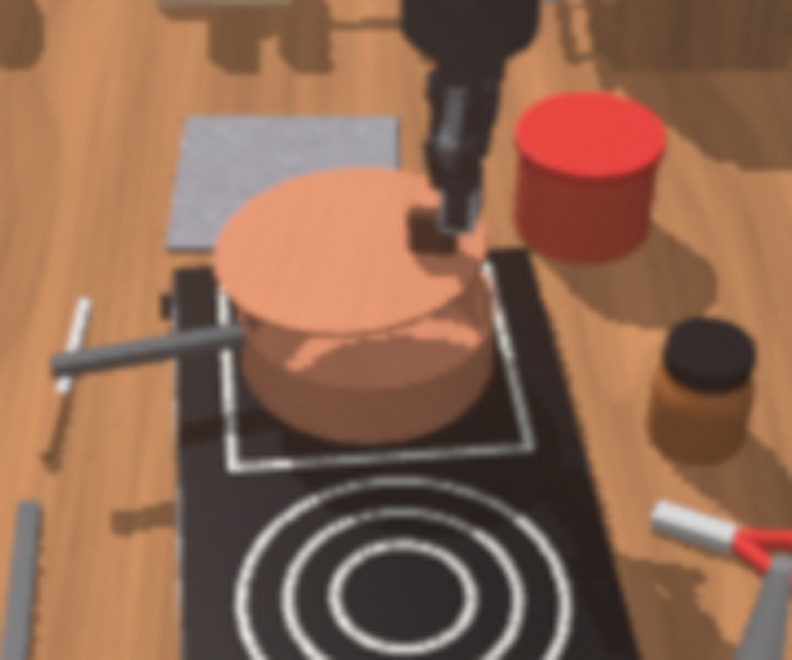

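{"api": "jog_arm", "payload": {
  "steps": [0.006,0.002,0,0.006,0,0.006,0.005,0,0.012,0,0.006,0.008,0,0.018,0,0.006,0.01,0,0.023,0,0.009,0.01,0,0.023,0,0.01,0.01,0,0.023,0,0.0105,0.01,0,0.023,0,0.011,0.01,0,0.023,0,0.011,0.01,0,0.023,0,0.011,0.01,0,0.023,0]
}}

```text
clock: 19.8
position: [0.6303, 0.09, 0.1485]
ee_rot: [0.994, -0.113, 0.0, 0.0]
ft_force: [0.3, -0.0, -0.9]
grip_width: 0.13
```

```bash
python3 - <<'E'
from h import *
o=st(); print(o['grip_width']*.0854); snap('side','s12'); plane('s12',304,164,331,184); plane('s12',310,164,318,180)
E
```

```text
t 19.8 pos [0.6303 0.09   0.1485] q [ 9.936e-01 -1.129e-01  2.000e-04  0.000e+00] F [ 0.3 -0.  -0.9] g 0.13 j [ 0.25  0.5  -0.62  1.52  0.3   1.21 -2.21]
tool axes x,y,z (cols)
 [[ 0.975 -0.224  0.   ]
 [-0.224 -0.975 -0.   ]
 [ 0.     0.    -1.   ]]
0.011074377520465679
[0.5482 0.1031 0.0998] [-0.069  0.021  0.997] tilt 0.072
[0.5387 0.1128 0.099 ] [-0.053  0.026  0.998] tilt 0.059
```

{"api": "jog_arm", "payload": {
  "steps": [0.0111,0,0,0,0,0.0112,0,0,0,0,0.0113,0,0,0,0,0.0114,0,0,0,0,0.0115,0,0,0,0,0.0116,0,0,0,0,0.0116,0,0,0,0,0.0117,0,0,0,0,0.0117,0,0,0,0,0.0117,0,0,0,0]
}}

```text
clock: 20.85
position: [0.6303, 0.09, 0.1483]
ee_rot: [0.994, -0.113, 0.0, 0.0]
ft_force: [0.1, -1.1, -0.4]
grip_width: 0.139
```

```bash
python3 - <<'E'
from h import *
o=st(); print(o['grip_width']*.0854); snap('side','s13'); plane('s13',304,164,331,184); plane('s13',310,164,318,180)
E
```

```text
t 20.85 pos [0.6303 0.09   0.1483] q [ 0.9936 -0.1128  0.      0.    ] F [ 0.1 -1.1 -0.4] g 0.139 j [ 0.25  0.5  -0.62  1.52  0.3   1.21 -2.21]
tool axes x,y,z (cols)
 [[ 0.975 -0.224  0.   ]
 [-0.224 -0.975 -0.   ]
 [ 0.     0.    -1.   ]]
0.011837881080709876
[0.5479 0.1096 0.0946] [-0.13   0.035  0.991] tilt 0.135
[0.5386 0.1202 0.093 ] [-0.134  0.035  0.99 ] tilt 0.139
```

{"api": "jog_arm", "payload": {
  "steps": [0.0117,0,0,-0.002,0,0.0117,-0.001,0,-0.004,0,0.0117,-0.002,0,-0.007,0,0.0117,-0.003,0,-0.009,0,0.0117,-0.004,0,-0.011,0,0.0117,-0.005,0,-0.013,0,0.0117,-0.006,0,-0.015,0,0.0117,-0.007,0,-0.017,0,0.0117,-0.008,0,-0.019,0,0.0117,-0.009,0,-0.021,0]
}}

```text
clock: 21.9
position: [0.6214, 0.092, 0.1694]
ee_rot: [0.994, -0.113, -0.0, 0.0]
ft_force: [0.1, -1.1, -1.1]
grip_width: 0.135
```

```bash
python3 - <<'E'
from h import *
o=st(); print(o['grip_width']*.0854); snap('side','s14'); plane('s14',304,164,331,184); plane('s14',310,164,318,180);crop('s14',240,110,420,260,4.4,'s14c')
E
```

```text
t 21.9 pos [0.6214 0.092  0.1694] q [ 0.9936 -0.1129 -0.      0.    ] F [ 0.1 -1.1 -1.1] g 0.135 j [ 0.26  0.46 -0.63  1.52  0.28  1.24 -2.21]
tool axes x,y,z (cols)
 [[ 0.975 -0.224 -0.   ]
 [-0.224 -0.975 -0.   ]
 [-0.     0.    -1.   ]]
0.011569585401365344
[0.5479 0.0956 0.1058] [-0.273  0.075  0.959] tilt 0.286
[0.5387 0.1086 0.1023] [-0.284  0.076  0.956] tilt 0.298
```

View pics/s14c.png

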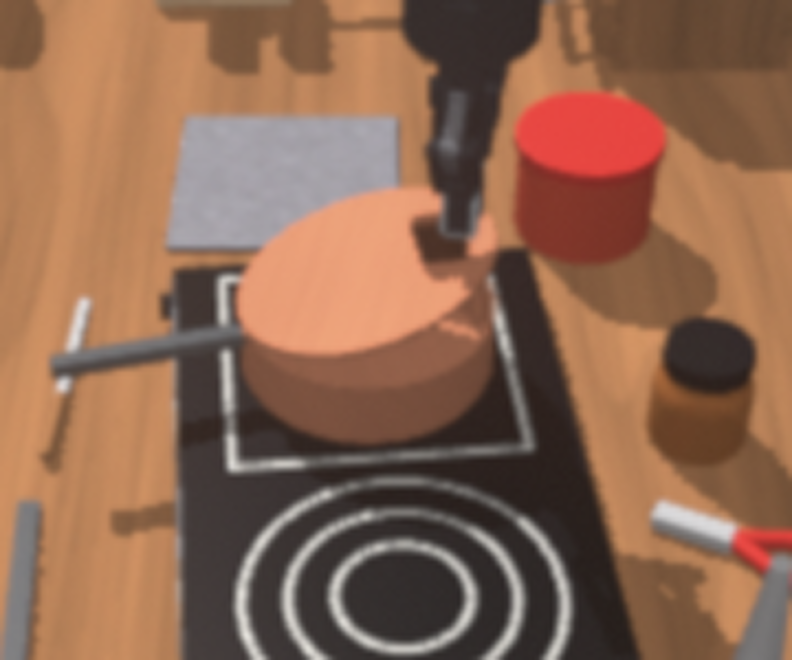

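{"api": "jog_arm", "payload": {
  "steps": [0.0117,0.002,0,0.004,0,0.0117,0.004,0,0.008,0,0.0117,0.006,0,0.012,0,0.0117,0.008,0,0.017,0,0.0117,0.01,0,0.022,0,0.0117,0.0115,0,0.027,0,0.0117,0.0125,0,0.032,0,0.0117,0.013,0,0.036,0,0.0117,0.0135,0,0.04,0,0.0117,0.0135,0,0.04,0]
}}

```text
clock: 22.95
position: [0.6347, 0.089, 0.1291]
ee_rot: [0.994, -0.113, 0.0, 0.0]
ft_force: [0.2, 0.4, -1.0]
grip_width: 0.138
```

{"api": "jog_arm", "payload": {
  "steps": [0.02,0,0,0,0,0.03,0,0,0,0,0.04,0,0,-0.01,0,0.04,0,0,-0.03,0,0.04,-0.01,0,-0.05,0,0.04,-0.02,0,-0.07,0,0.04,-0.03,0,-0.08,0,0.04,-0.03,0,-0.085,0,0.04,-0.03,0,-0.085,0,0.04,-0.03,0,-0.085,0]
}}

```text
clock: 23.95
position: [0.6054, 0.0952, 0.2135]
ee_rot: [0.994, -0.113, -0.0, 0.0]
ft_force: [0.0, -0.2, 0.1]
grip_width: 0.468
```

```bash
cat >> h.py <<'E'
def lidgrip(fn,zt=.119,zd=.089,near=(.62,.09)):
    P=cloud(fn); v=~np.isnan(P[...,0])
    n=np.hypot(P[...,0]-near[0],P[...,1]-near[1])<.05
    Q=P[v&n&(P[...,2]>zt-.005)&(P[...,2]<zt+.008)][:,:2]
    r=cv2.minAreaRect((Q*1000).astype(np.float32)); (cx,cy),(w,h),a=r
    if w<h: a+=90
    a=(a+90)%180-90
    print('grip',len(Q),round(cx,1),round(cy,1),round(w,1),round(h,1),'long axis yaw',round(np.radians(a),3))
    m=v&(abs(P[...,2]-zd)<.007)&(np.hypot(P[...,0]-near[0],P[...,1]-near[1])<.15)
    k,lab,s,_=cv2.connectedComponentsWithStats(m.astype(np.uint8)); i=1+np.argmax(s[1:,4])
    Q=P[lab==i]; c,rr=cv2.minEnclosingCircle((Q[:,:2]*1000).astype(np.float32)); print('lid',np.round(c,1),round(rr,1),'z',np.median(Q[:,2]).round(4))
E
python3 - <<'E'
from h import *
o=st(); snap('wrist','w15'); lidgrip('w15')
E
```

```text
t 23.95 pos [0.6054 0.0952 0.2135] q [ 9.936e-01 -1.131e-01 -4.000e-04  2.000e-04] F [ 0.  -0.2  0.1] g 0.468 j [ 0.27  0.4  -0.65  1.51  0.25  1.31 -2.2 ]
tool axes x,y,z (cols)
 [[ 0.974 -0.225 -0.001]
 [-0.225 -0.974 -0.   ]
 [-0.001  0.001 -1.   ]]
grip 691 618.4 92.9 11.5 29.6 long axis yaw -0.232
lid [559.4 101.7] 91.5 z 0.09
```

View pics/w15.png

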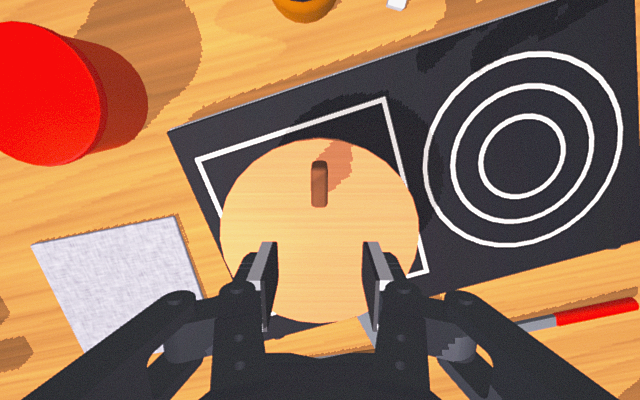

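{"api": "jog_arm", "payload": {
  "steps": [0.04,0.005,0,0.015,0,0.04,0.013,-0.001,0.03,0,0.04,0.013,-0.001,0.045,0,0.04,0.013,-0.001,0.06,0,0.04,0.013,-0.001,0.075,0,0.04,0.013,-0.001,0.088,0,0.04,0.013,-0.001,0.096,0,0.03,0.013,-0.001,0.101,0,0.02,0.013,-0.001,0.101,0,0.012,0.013,-0.001,0.101,0],
  "grip_force": 80
}}

```text
clock: 25.0
position: [0.6186, 0.0938, 0.1139]
ee_rot: [0.994, -0.113, 0.0, -0.0]
ft_force: [0.3, -1.3, 0.2]
grip_width: 0.143
```

{"api": "jog_arm", "payload": {
  "steps": [0.004,0,0,0,0,0.004,0,0,0,0,0.004,0,0,0,0,0.004,0,0,0,0,0.004,0,0,-0.005,0,0.004,0,0,-0.01,0,0.004,0,0,-0.018,0,0.004,0,0,-0.028,0,0.004,0,0,-0.04,0,0.004,0,0,-0.05,0]
}}

```text
clock: 26.0
position: [0.6186, 0.0939, 0.1648]
ee_rot: [0.994, -0.113, 0.001, -0.0]
ft_force: [0.4, 0.5, -1.4]
grip_width: 0.12
```

```bash
python3 - <<'E'
from h import *
o=st(); snap('side','s16'); plane('s16',304,150,331,170);crop('s16',240,90,420,240,4.4,'s16c')
# mat target: yaw .5 ; lid centre -> mat centre; grip at +52 along yaw
y=.5; to(.5096+.052*np.cos(y),.345+.052*np.sin(y),.16,y); 
E
```

```text
t 26.0 pos [0.6186 0.0939 0.1648] q [ 9.936e-01 -1.128e-01  5.000e-04 -1.000e-04] F [ 0.4  0.5 -1.4] g 0.12 j [ 0.26  0.46 -0.63  1.54  0.28  1.23 -2.21]
tool axes x,y,z (cols)
 [[ 0.975 -0.224  0.001]
 [-0.224 -0.975  0.   ]
 [ 0.001 -0.    -1.   ]]
[0.5486 0.1159 0.1371] [-0.004  0.005  1.   ] tilt 0.007
shift [-0.1243 -0.2544  0.0064] twist -0.7262 yaw now -0.226
```

View pics/s16c.png

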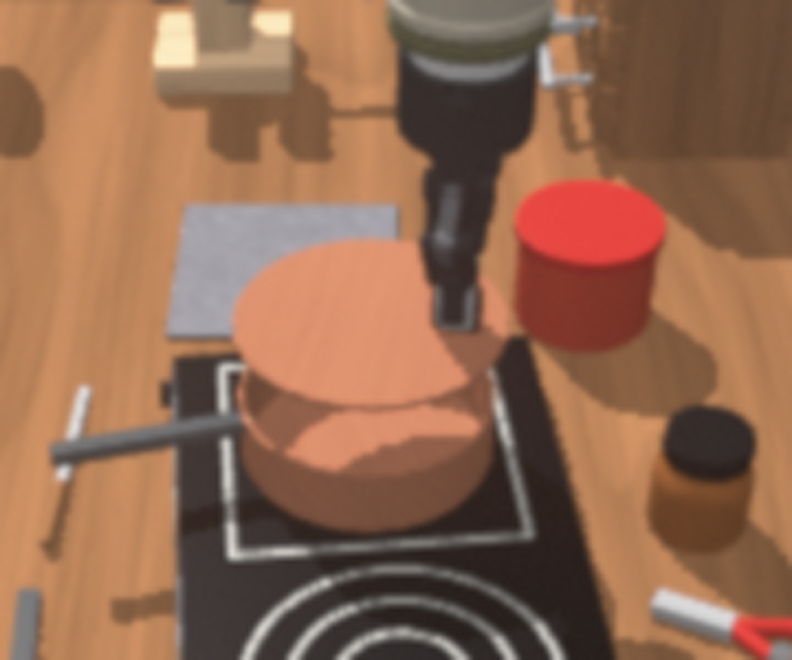

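{"api": "jog_arm", "payload": {
  "steps": [0.004,-0.004,-0.009,-0.005,-0.02,0.004,-0.012,-0.025,-0.01,-0.06,0.004,-0.022,-0.046,-0.01,-0.12,0.004,-0.034,-0.07,-0.01,-0.19,0.004,-0.046,-0.094,-0.01,-0.26,0.004,-0.058,-0.118,-0.01,-0.33,0.004,-0.07,-0.142,-0.01,-0.4,0.004,-0.082,-0.167,-0.01,-0.48,0.004,-0.094,-0.191,-0.01,-0.56,0.004,-0.105,-0.214,-0.01,-0.64]
}}

```text
clock: 27.05
position: [0.5617, 0.3296, 0.173]
ee_rot: [0.978, 0.21, -0.0, -0.0]
ft_force: [-0.6, -0.2, -1.2]
grip_width: 0.118
```

{"api": "jog_arm", "payload": {
  "steps": [0.004,0.012,-0.023,0,-0.04,0.004,0.016,-0.033,0,-0.07,0.004,0.018,-0.038,0,-0.086,0.004,0.018,-0.038,0,-0.086,0.004,0.018,-0.038,0,-0.086,0.004,0.018,-0.038,0,-0.086,0.004,0.018,-0.038,0,-0.086,0.004,0.018,-0.038,0,-0.086,0.004,0.018,-0.038,0,-0.086,0.004,0.018,-0.038,0,-0.086]
}}

```text
clock: 28.05
position: [0.5652, 0.3677, 0.1733]
ee_rot: [0.969, 0.247, 0.0, 0.0]
ft_force: [-0.2, -0.3, -1.7]
grip_width: 0.123
```

```bash
python3 - <<'E'
from h import *
o=st(); snap('top','t17'); snap('side','s17')
y=.5; to(.5096+.052*np.cos(y),.345+.052*np.sin(y),.041,y); crop('t17',130,90,310,270,3.3,'t17c')
E
```

```text
t 28.05 pos [0.5652 0.3677 0.1733] q [9.690e-01 2.472e-01 0.000e+00 1.000e-04] F [-0.2 -0.3 -1.7] g 0.123 j [-0.11  0.61 -0.8   1.38  0.44  1.33 -1.99]
tool axes x,y,z (cols)
 [[ 0.878  0.479  0.   ]
 [ 0.479 -0.878 -0.   ]
 [ 0.     0.    -1.   ]]
shift [-0.0077 -0.0066  0.1323] twist -0.0002 yaw now 0.5
```

View pics/s17.png

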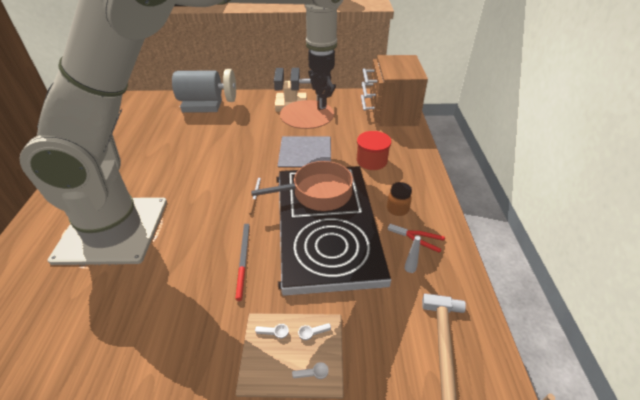

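View pics/t17c.png

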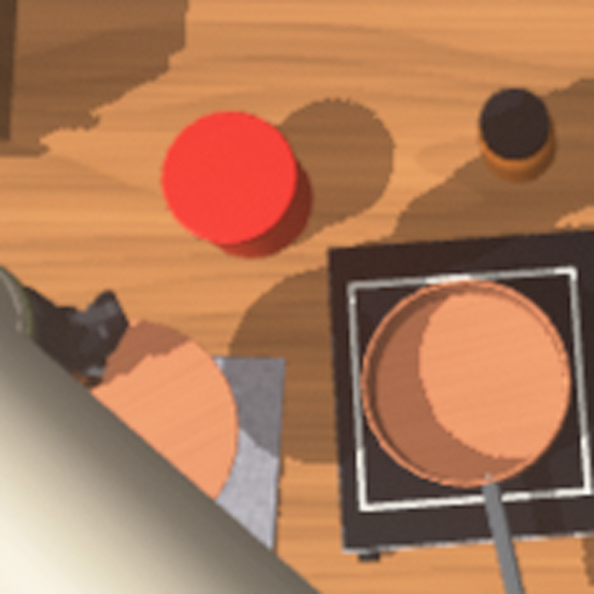

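{"api": "jog_arm", "payload": {
  "steps": [0.004,-0.003,-0.003,0.02,0,0.004,-0.007,-0.006,0.04,0,0.004,-0.008,-0.007,0.06,0,0.004,-0.008,-0.007,0.08,0,0.004,-0.008,-0.007,0.1,0,0.004,-0.008,-0.007,0.113,0,0.004,-0.008,-0.007,0.122,0,0.004,-0.008,-0.007,0.128,0,0.004,-0.008,-0.007,0.132,0,0.004,-0.008,-0.007,0.133,0]
}}

```text
clock: 29.15
position: [0.5549, 0.3703, 0.0404]
ee_rot: [0.969, 0.247, 0.0, -0.0]
ft_force: [-0.2, -0.1, -1.3]
grip_width: 0.124
```

{"api": "jog_arm", "payload": {
  "steps": [0.02,0,0,0,0,0.03,0,0,0,0,0.04,0,0,0,0,0.04,0,0,-0.02,0,0.04,0,0,-0.04,0,0.04,0,0,-0.07,0,0.04,0,0,-0.1,0,0.04,0,0,-0.13,0,0.04,0,0,-0.15,0,0.04,-0.01,0,-0.16,0]
}}

```text
clock: 30.15
position: [0.5467, 0.3661, 0.2026]
ee_rot: [0.969, 0.247, 0.001, -0.001]
ft_force: [-0.8, -1.0, -0.6]
grip_width: 0.467
```

```bash
python3 - <<'E'
from h import *
o=st(); snap('wrist','w18'); snap('side','s18'); lidgrip('w18',.045,.015,near=(.555,.37))
crop('s18',220,80,400,230,4.4,'s18c')
to(.56,.05,.25,.25)
E
```

```text
t 30.15 pos [0.5467 0.3661 0.2026] q [ 9.690e-01  2.471e-01  1.500e-03 -7.000e-04] F [-0.8 -1.  -0.6] g 0.467 j [-0.09  0.56 -0.82  1.4   0.41  1.36 -1.99]
tool axes x,y,z (cols)
 [[ 0.878  0.479  0.003]
 [ 0.479 -0.878  0.002]
 [ 0.003 -0.001 -1.   ]]
grip 420 553.7 370.6 29.1 10.8 long axis yaw 0.497
lid [505.1 344.9] 86.1 z 0.0168
shift [-0.1384  0.2839 -0.0485] twist 0.2503 yaw now 0.5
```

View pics/s18c.png

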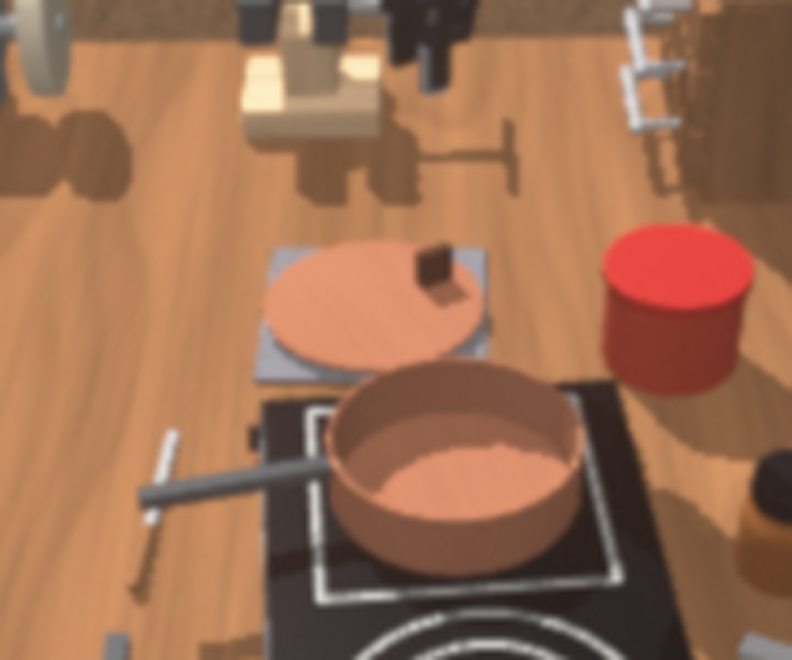

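View pics/w18.png

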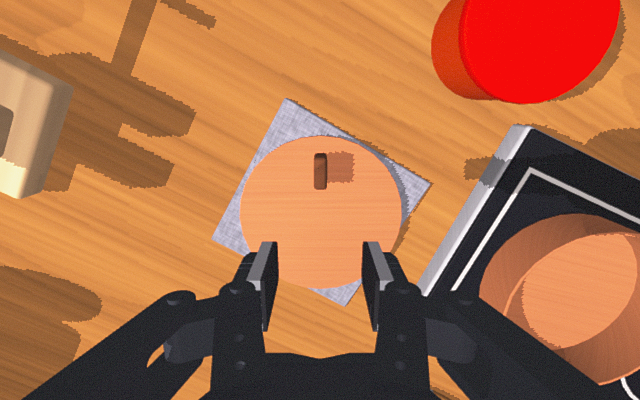

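```bash
python3 - <<'E'
from h import *
to(.45,-.34,.25,0.0)
E
```

```text
shift [-0.422   0.5734 -0.0489] twist 0.5003 yaw now 0.5
```

{"api": "jog_arm", "payload": {
  "steps": [0.04,-0.01,0.015,-0.01,0.03,0.04,-0.03,0.041,-0.02,0.06,0.04,-0.055,0.075,-0.03,0.09,0.04,-0.08,0.109,-0.04,0.12,0.04,-0.105,0.143,-0.049,0.15,0.04,-0.13,0.177,-0.049,0.18,0.04,-0.155,0.211,-0.049,0.22,0.04,-0.18,0.245,-0.049,0.25,0.04,-0.205,0.279,-0.049,0.28,0.04,-0.23,0.313,-0.049,0.3]
}}

```text
clock: 31.25
position: [0.4929, -0.0216, 0.2481]
ee_rot: [0.995, 0.099, -0.001, 0.0]
ft_force: [0.9, -0.4, 0.9]
grip_width: 0.466
```

```bash
python3 - <<'E'
from h import *
st();to(.45,-.34,.25,0.0)
E
```

```text
t 31.25 pos [ 0.4929 -0.0216  0.2481] q [ 9.951e-01  9.880e-02 -8.000e-04  1.000e-04] F [ 0.9 -0.4  0.9] g 0.466 j [ 0.62  0.09 -0.7   1.77  0.06  1.31 -1.47]
tool axes x,y,z (cols)
 [[ 0.98   0.197 -0.002]
 [ 0.197 -0.98  -0.   ]
 [-0.002  0.    -1.   ]]
shift [-0.1046  0.3037 -0.0018] twist 0.1978 yaw now 0.198
```

{"api": "jog_arm", "payload": {
  "steps": [0.04,-0.013,0.038,0,0.03,0.04,-0.026,0.076,0,0.06,0.04,-0.039,0.114,0,0.09,0.04,-0.052,0.152,0,0.12,0.04,-0.065,0.19,0,0.15,0.04,-0.078,0.228,0,0.18,0.04,-0.09,0.262,0,0.198,0.04,-0.1,0.29,0,0.198,0.04,-0.105,0.304,0,0.198,0.04,-0.105,0.304,0,0.198]
}}

```text
clock: 32.25
position: [0.4504, -0.3397, 0.248]
ee_rot: [1.0, -0.001, -0.001, -0.0]
ft_force: [-0.1, 0.8, -0.1]
grip_width: 0.468
```

```bash
cat >> h.py <<'E'
def spoons(fn,z0=.012,lo=.006,roi=(.38,.62,-.45,-.25)):
    P=cloud(fn); v=~np.isnan(P[...,0])
    m=v&(P[...,2]>z0+lo)&(P[...,2]<z0+.03)&(P[...,0]>roi[0])&(P[...,0]<roi[1])&(P[...,1]>roi[2])&(P[...,1]<roi[3])
    k,lab,s,_=cv2.connectedComponentsWithStats(m.astype(np.uint8))
    for i in range(1,k):
        if s[i,4]<80: continue
        Q=P[lab==i]; q=Q[:,:2]; c=q.mean(0); w,V=np.linalg.eigh(np.cov((q-c).T)); d=V[:,1]; t=(q-c)@d; s_=(q-c)@V[:,0]
        # bowl end is wider
        hi=np.ptp(s_[t>np.percentile(t,75)]); lo_=np.ptp(s_[t<np.percentile(t,25)])
        if hi<lo_: d=-d; t=-t
        L=np.ptp(t); tail=c+d*t.min(); 
        # handle axis refinement: points within 30mm of tail
        hq=q[t<t.min()+.03]; w2,V2=np.linalg.eigh(np.cov((hq-hq.mean(0)).T)); dh=V2[:,1]*np.sign(V2[:,1]@d)
        g=hq.mean(0)+dh*((tail+d*.028-hq.mean(0))@dh)
        print('px',s[i,:4],'len',L.round(4),'grasp',g.round(4),'zmax',np.percentile(Q[:,2],95).round(4),'handle yaw',np.arctan2(dh[1],dh[0]).round(3),'axis yaw',np.arctan2(d[1],d[0]).round(3),'n',s[i,4])
E
python3 - <<'E'
from h import *
st();snap('wrist','w20');spoons('w20')
E
```

```text
t 32.25 pos [ 0.4504 -0.3397  0.248 ] q [ 1.e+00 -6.e-04 -8.e-04 -5.e-04] F [-0.1  0.8 -0.1] g 0.468 j [ 0.93  0.23 -0.43  1.61  0.1   1.33 -1.08]
tool axes x,y,z (cols)
 [[ 1.    -0.001 -0.002]
 [-0.001 -1.     0.001]
 [-0.002 -0.001 -1.   ]]
px [274  44  36  70] len 0.0685 grasp [ 0.5482 -0.3045] zmax 0.0272 handle yaw -2.84 axis yaw -2.858 n 1180
px [358  52  30  71] len 0.068 grasp [ 0.5281 -0.3912] zmax 0.0269 handle yaw 0.095 axis yaw 0.067 n 1219
px [279 134  27  62] len 0.0687 grasp [ 0.4476 -0.3055] zmax 0.0269 handle yaw -0.091 axis yaw -0.078 n 966
```

View pics/w20.png

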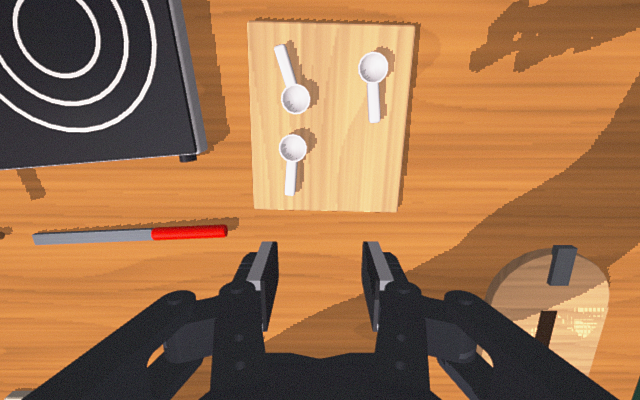

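```bash
python3 - <<'E'
from h import *
to(.4476,-.307,.031,-.1)
E
```

```text
shift [-0.0036 -0.0305  0.2174] twist 0.1012 yaw now 0.001
```

{"api": "jog_arm", "payload": {
  "steps": [0.04,-0.001,-0.015,0.02,0.05,0.04,-0.003,-0.0325,0.05,0.1,0.04,-0.003,-0.0325,0.08,0.1,0.04,-0.003,-0.0325,0.11,0.1,0.04,-0.003,-0.0325,0.14,0.1,0.04,-0.003,-0.0325,0.165,0.1,0.04,-0.003,-0.0325,0.185,0.1,0.04,-0.003,-0.0325,0.2,0.1,0.04,-0.003,-0.0325,0.21,0.1,0.04,-0.003,-0.0325,0.215,0.1],
  "grip_force": 60
}}

```text
clock: 33.3
position: [0.4487, -0.305, 0.0338]
ee_rot: [0.999, -0.049, -0.0, -0.0]
ft_force: [-0.3, 0.6, -0.1]
grip_width: 0.471
```

```bash
python3 - <<'E'
from h import *
st();snap('wrist','w21');snap('side','s21');crop('s21',200,280,400,400,4,'s21c')
E
```

```text
t 33.3 pos [ 0.4487 -0.305   0.0338] q [ 9.988e-01 -4.860e-02 -1.000e-04 -2.000e-04] F [-0.3  0.6 -0.1] g 0.471 j [ 0.86  0.41 -0.41  1.87  0.2   0.9  -1.31]
tool axes x,y,z (cols)
 [[ 0.995 -0.097 -0.   ]
 [-0.097 -0.995  0.   ]
 [-0.    -0.    -1.   ]]
```

View pics/w21.png

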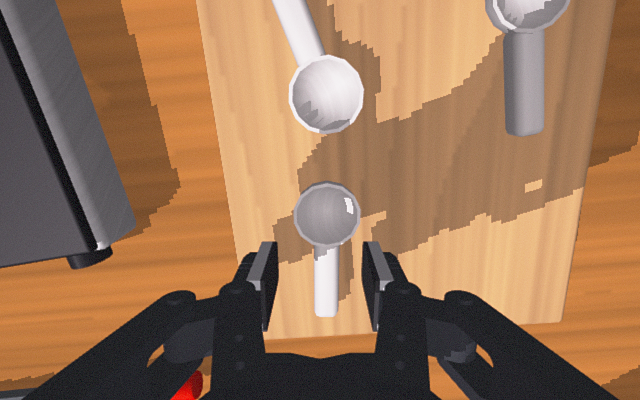

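{"api": "jog_arm", "payload": {
  "steps": [0.035,0,0.001,0.0015,0,0.025,0,0.001,0.0025,0,0.018,0,0.001,0.0025,0,0.012,0,0.001,0.0025,0,0.006,0,0.001,0.0025,0,0.004,0,0.001,0.0025,0,0.004,0,0.001,0.0025,0,0.004,0,0.001,0.0025,0,0.004,0,0.001,0.0025,0,0.004,0,0.001,0.0025,0]
}}

```text
clock: 34.4
position: [0.4486, -0.3071, 0.0323]
ee_rot: [0.999, -0.049, 0.0, 0.0]
ft_force: [-1.2, 1.0, 6.4]
grip_width: 0.119
```

{"api": "jog_arm", "payload": {
  "steps": [0.004,0,0,-0.005,0,0.004,0,0,-0.015,0,0.004,0,0,-0.03,0,0.004,0,0,-0.05,0,0.004,0,0,-0.07,0,0.004,0,0,-0.09,0,0.004,0,0,-0.11,0,0.004,0,0,-0.125,0,0.004,0,0,-0.13,0,0.004,0,0,-0.13,0]
}}

```text
clock: 35.4
position: [0.4487, -0.307, 0.1626]
ee_rot: [0.999, -0.049, 0.001, 0.0]
ft_force: [-0.3, -0.4, -1.0]
grip_width: 0.116
```

```bash
python3 - <<'E'
from h import *
st();snap('wrist','w22')
snap('top','t22');crop('t22',215,145,390,285,4.5,'t22c')
to(.567-.01,.104+.036,.16,-.1)
E
```

```text
t 35.4 pos [ 0.4487 -0.307   0.1626] q [ 9.988e-01 -4.910e-02  5.000e-04  4.000e-04] F [-0.3 -0.4 -1. ] g 0.116 j [ 0.9   0.25 -0.44  1.77  0.12  1.15 -1.24]
tool axes x,y,z (cols)
 [[ 0.995 -0.098  0.001]
 [-0.098 -0.995 -0.001]
 [ 0.001  0.001 -1.   ]]
shift [ 0.0646 -0.4552  0.0013] twist 0.0018 yaw now -0.098
```

View pics/w22.png

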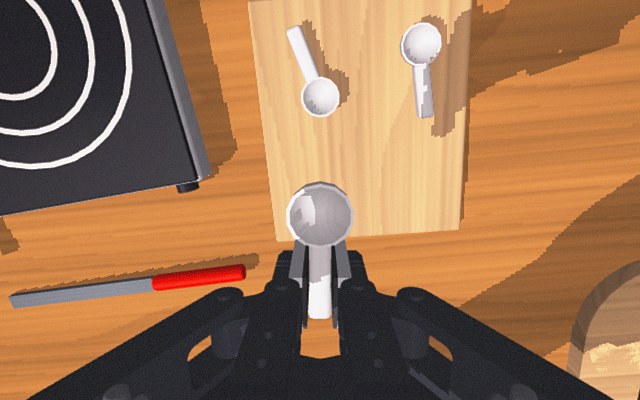

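View pics/t22c.png

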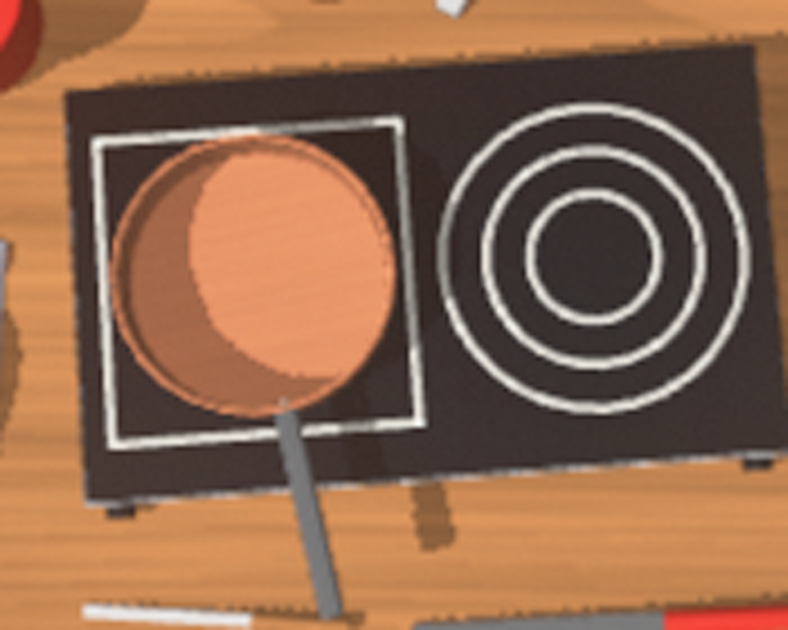

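{"api": "jog_arm", "payload": {
  "steps": [0.004,0.002,-0.012,0,0,0.004,0.006,-0.035,0,0,0.004,0.01,-0.07,0,0,0.004,0.015,-0.108,0,0,0.004,0.021,-0.146,0,0,0.004,0.026,-0.184,0,0,0.004,0.032,-0.222,0,0,0.004,0.037,-0.26,0,0,0.004,0.042,-0.298,0,0,0.004,0.048,-0.335,0,0]
}}

```text
clock: 36.5
position: [0.5285, 0.0245, 0.1612]
ee_rot: [0.999, -0.049, -0.0, -0.0]
ft_force: [0.2, 0.2, -0.7]
grip_width: 0.115
```

{"api": "jog_arm", "payload": {
  "steps": [0.004,0.005,-0.035,0,0,0.004,0.009,-0.065,0,0,0.004,0.013,-0.09,0,0,0.004,0.016,-0.108,0,0,0.004,0.0165,-0.118,0,0,0.004,0.0165,-0.12,0,0,0.004,0.0165,-0.12,0.01,0,0.004,0.0165,-0.12,0.025,0,0.004,0.0165,-0.12,0.04,0,0.004,0.0165,-0.12,0.05,0]
}}

```text
clock: 37.5
position: [0.5564, 0.1385, 0.1094]
ee_rot: [0.999, -0.05, -0.001, 0.0]
ft_force: [0.6, 0.7, -0.0]
grip_width: 0.114
```

```bash
python3 - <<'E'
from h import *
st();snap('wrist','w23')
to(.567-.01,.104+.036,.063,-.1)
E
```

```text
t 37.5 pos [0.5564 0.1385 0.1094] q [ 9.988e-01 -4.960e-02 -1.100e-03  5.000e-04] F [ 0.6  0.7 -0. ] g 0.114 j [ 0.23  0.43 -0.68  1.73  0.3   1.1  -2.21]
tool axes x,y,z (cols)
 [[ 0.995 -0.099 -0.002]
 [-0.099 -0.995 -0.001]
 [-0.002  0.001 -1.   ]]
shift [ 0.0012 -0.0016  0.0453] twist 0.001 yaw now -0.099
```

View pics/w23.png

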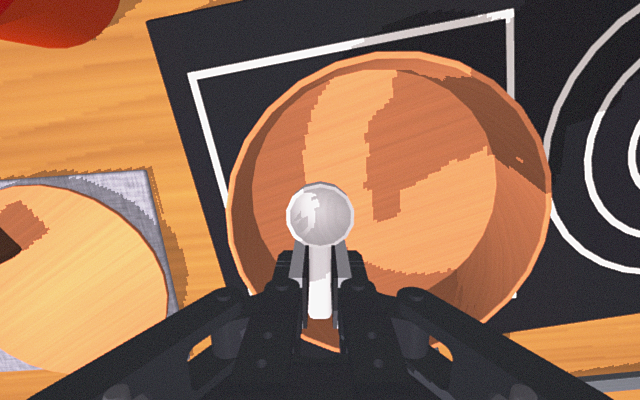

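{"api": "jog_arm", "payload": {
  "steps": [0.004,0.001,-0.001,0.012,0,0.004,0.001,-0.001,0.024,0,0.004,0.001,-0.001,0.034,0,0.004,0.001,-0.001,0.041,0,0.004,0.001,-0.001,0.045,0,0.01,0.001,-0.001,0.045,0,0.02,0.001,-0.001,0.045,0,0.026,0.001,-0.001,0.045,0,0.026,0.001,-0.001,0.045,0,0.026,0.001,-0.001,0.035,0]
}}

```text
clock: 38.55
position: [0.5577, 0.1402, 0.0763]
ee_rot: [0.999, -0.049, -0.001, 0.0]
ft_force: [-1.4, -0.3, -0.7]
grip_width: 0.305
```

{"api": "jog_arm", "payload": {
  "steps": [0.026,0,0,-0.02,0,0.026,0,0,-0.05,0,0.026,0,0,-0.08,0,0.03,0,0,-0.11,0,0.035,0,0,-0.14,0,0.035,0,0,-0.15,0,0.035,0,0,-0.15,0,0.035,0,0,-0.15,0,0.035,0,0,-0.15,0,0.035,0,0,-0.15,0]
}}

```text
clock: 39.55
position: [0.5578, 0.1404, 0.2256]
ee_rot: [0.999, -0.049, -0.001, 0.0]
ft_force: [-0.3, -0.2, -0.1]
grip_width: 0.409
```

```bash
python3 - <<'E'
from h import *
st();snap('wrist','w24');to(.548,-.306,.2,.30)
E
```

```text
t 39.55 pos [0.5578 0.1404 0.2256] q [ 9.988e-01 -4.900e-02 -1.000e-03  2.000e-04] F [-0.3 -0.2 -0.1] g 0.409 j [ 0.27  0.32 -0.72  1.6   0.21  1.31 -2.15]
tool axes x,y,z (cols)
 [[ 0.995 -0.098 -0.002]
 [-0.098 -0.995 -0.   ]
 [-0.002  0.    -1.   ]]
shift [0.0339 0.4452 0.0259] twist -0.3981 yaw now -0.098
```

View pics/w24.png

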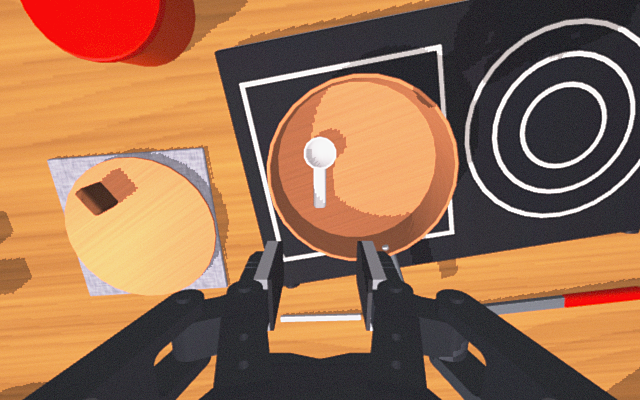

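{"api": "jog_arm", "payload": {
  "steps": [0.04,0.001,0.012,0,-0.03,0.04,0.003,0.038,0,-0.08,0.04,0.006,0.076,0,-0.13,0.04,0.009,0.114,0,-0.18,0.04,0.012,0.152,0,-0.23,0.04,0.015,0.19,0,-0.28,0.04,0.018,0.228,0,-0.33,0.04,0.02,0.266,0.005,-0.37,0.04,0.023,0.304,0.01,-0.398,0.04,0.026,0.342,0.015,-0.398]
}}

```text
clock: 40.6
position: [0.5502, -0.2039, 0.2112]
ee_rot: [0.989, 0.15, -0.0, -0.0]
ft_force: [0.1, -0.3, 0.2]
grip_width: 0.467
```

```bash
python3 - <<'E'
from h import *
st();to(.548,-.306,.12,.30)
E
```

```text
t 40.6 pos [ 0.5502 -0.2039  0.2112] q [ 9.887e-01  1.498e-01 -2.000e-04 -1.000e-04] F [ 0.1 -0.3  0.2] g 0.467 j [ 0.76  0.33 -0.59  1.59  0.19  1.28 -1.13]
tool axes x,y,z (cols)
 [[ 0.955  0.296 -0.   ]
 [ 0.296 -0.955  0.   ]
 [-0.    -0.    -1.   ]]
shift [-0.0323  0.0968  0.0912] twist 0.0008 yaw now 0.301
```

{"api": "jog_arm", "payload": {
  "steps": [0.04,-0.01,0.03,0,0,0.04,-0.02,0.06,0,0,0.04,-0.028,0.085,0.01,0,0.04,-0.032,0.096,0.03,0,0.04,-0.0323,0.097,0.05,0,0.04,-0.0323,0.097,0.07,0,0.04,-0.0323,0.097,0.085,0,0.04,-0.0323,0.097,0.091,0,0.04,-0.0323,0.097,0.091,0,0.04,-0.0323,0.097,0.091,0]
}}

```text
clock: 41.6
position: [0.549, -0.3046, 0.1216]
ee_rot: [0.989, 0.149, 0.0, 0.0]
ft_force: [-0.2, 0.0, 0.3]
grip_width: 0.472
```

```bash
python3 - <<'E'
from h import *
st();snap('wrist','w25');to(.548,-.306,.0315,.30)
E
```

```text
t 41.6 pos [ 0.549  -0.3046  0.1216] q [9.888e-01 1.495e-01 5.000e-04 3.000e-04] F [-0.2  0.   0.3] g 0.472 j [ 0.83  0.49 -0.52  1.58  0.26  1.15 -1.01]
tool axes x,y,z (cols)
 [[ 0.955  0.296  0.001]
 [ 0.296 -0.955 -0.   ]
 [ 0.001  0.001 -1.   ]]
shift [-0.0015  0.0008  0.0904] twist -0.0001 yaw now 0.3
```

View pics/w25.png

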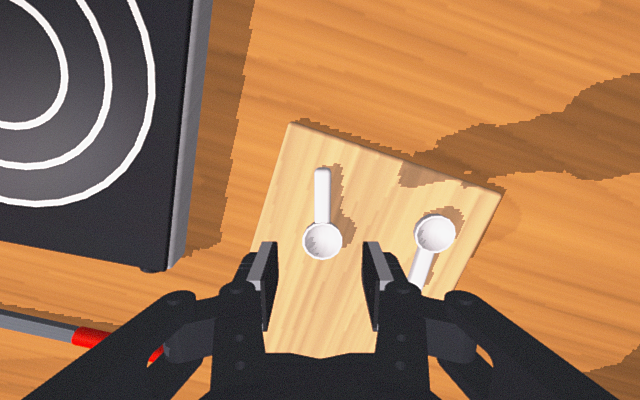

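{"api": "jog_arm", "payload": {
  "steps": [0.04,-0.0015,0.001,0.015,0,0.04,-0.0015,0.001,0.03,0,0.04,-0.0015,0.001,0.045,0,0.04,-0.0015,0.001,0.06,0,0.04,-0.0015,0.001,0.073,0,0.04,-0.0015,0.001,0.083,0,0.04,-0.0015,0.001,0.089,0,0.03,-0.0015,0.001,0.09,0,0.02,-0.0015,0.001,0.09,0,0.012,-0.0015,0.001,0.09,0]
}}

```text
clock: 42.65
position: [0.5478, -0.3062, 0.0315]
ee_rot: [0.989, 0.149, 0.0, 0.0]
ft_force: [0.5, 0.6, 0.2]
grip_width: 0.14
```

{"api": "jog_arm", "payload": {
  "steps": [0.004,0,0,0,0,0.004,0,0,0,0,0.004,0,0,0,0,0.004,0,0,-0.005,0,0.004,0,0,-0.015,0,0.004,0,0,-0.035,0,0.004,0,0,-0.06,0,0.004,0,0,-0.09,0,0.004,0,0,-0.12,0,0.004,0,0,-0.135,0]
}}

```text
clock: 43.65
position: [0.5483, -0.3063, 0.1693]
ee_rot: [0.989, 0.149, 0.002, 0.001]
ft_force: [0.3, -0.7, -0.6]
grip_width: 0.114
```

```bash
python3 - <<'E'
from h import *
st();snap('wrist','w26');snap('top','t26');crop('t26',215,145,390,285,4.5,'t26c')
to(.573,.068,.16,-.1)
E
```

```text
t 43.65 pos [ 0.5483 -0.3063  0.1693] q [0.9888 0.1494 0.0015 0.0012] F [ 0.3 -0.7 -0.6] g 0.114 j [ 0.84  0.44 -0.53  1.53  0.23  1.23 -0.99]
tool axes x,y,z (cols)
 [[ 0.955  0.295  0.003]
 [ 0.295 -0.955 -0.002]
 [ 0.003  0.003 -1.   ]]
shift [ 0.1341 -0.3505  0.0076] twist 0.3997 yaw now 0.3
```

View pics/w26.png

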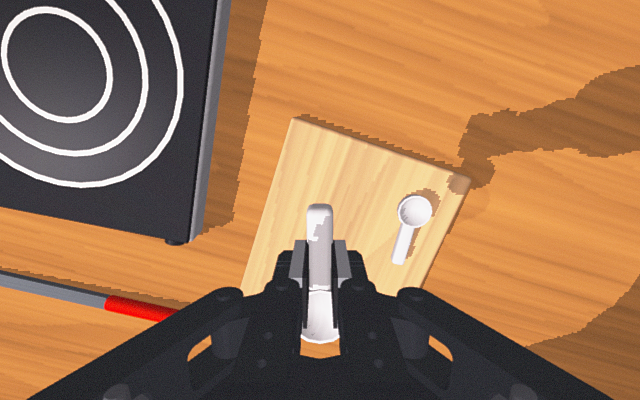

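View pics/t26c.png

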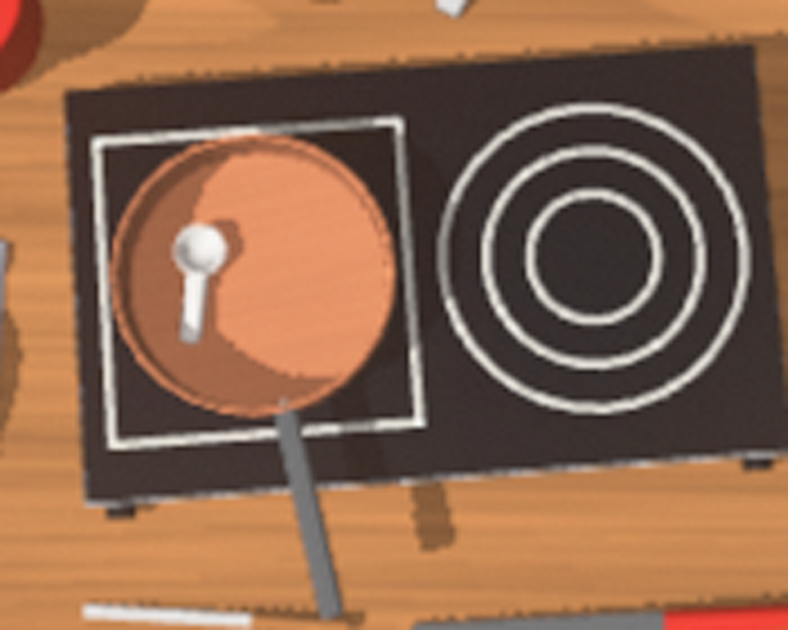

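{"api": "jog_arm", "payload": {
  "steps": [0.004,0.004,-0.01,0,0.03,0.004,0.013,-0.033,0,0.08,0.004,0.025,-0.065,0,0.13,0.004,0.038,-0.098,0,0.18,0.004,0.05,-0.131,0,0.23,0.004,0.063,-0.164,0,0.28,0.004,0.075,-0.197,0,0.33,0.004,0.088,-0.23,0,0.37,0.004,0.1,-0.263,0,0.4,0.004,0.112,-0.294,0,0.4]
}}

```text
clock: 44.75
position: [0.5666, 0.0095, 0.1642]
ee_rot: [0.999, -0.05, -0.001, 0.0]
ft_force: [-0.0, 0.1, -0.6]
grip_width: 0.119
```

```bash
python3 - <<'E'
from h import *
st();to(.573,.068,.11,-.1)
E
```

```text
t 44.75 pos [0.5666 0.0095 0.1642] q [ 0.9987 -0.0505 -0.001   0.    ] F [-0.   0.1 -0.6] g 0.119 j [ 0.42  0.33 -0.62  1.7   0.21  1.18 -1.92]
tool axes x,y,z (cols)
 [[ 0.995 -0.101 -0.002]
 [-0.101 -0.995  0.   ]
 [-0.002  0.    -1.   ]]
shift [ 0.0006 -0.0588  0.0542] twist -0.001 yaw now -0.101
```

{"api": "jog_arm", "payload": {
  "steps": [0.004,0,-0.02,0,0,0.004,0,-0.04,0,0,0.004,0.0005,-0.054,0,0,0.004,0.0005,-0.059,0.005,0,0.004,0.0005,-0.059,0.02,0,0.004,0.0005,-0.059,0.035,0,0.004,0.0005,-0.059,0.05,0,0.004,0.0005,-0.059,0.06,0,0.004,0.0005,-0.059,0.06,0,0.004,0.0005,-0.059,0.06,0]
}}

```text
clock: 45.75
position: [0.574, 0.0665, 0.1057]
ee_rot: [0.999, -0.05, -0.0, 0.0]
ft_force: [0.6, 1.1, -0.6]
grip_width: 0.114
```

```bash
python3 - <<'E'
from h import *
st();to(.573,.068,.063,-.1); snap('wrist','w27')
E
```

```text
t 45.75 pos [0.574  0.0665 0.1057] q [ 9.987e-01 -5.020e-02 -1.000e-04  0.000e+00] F [ 0.6  1.1 -0.6] g 0.114 j [ 0.32  0.42 -0.62  1.72  0.28  1.08 -2.07]
tool axes x,y,z (cols)
 [[ 0.995 -0.1   -0.   ]
 [-0.1   -0.995  0.   ]
 [-0.     0.    -1.   ]]
shift [-0.0011 -0.0014  0.0427] twist -0.0005 yaw now -0.1
```

View pics/w27.png

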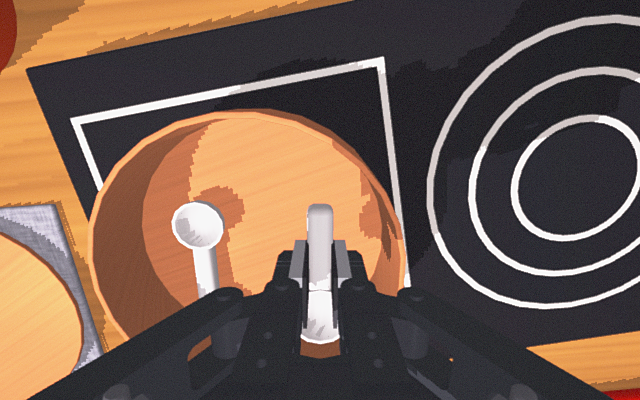

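{"api": "jog_arm", "payload": {
  "steps": [0.004,-0.001,-0.003,0.012,0,0.004,-0.001,-0.003,0.024,0,0.004,-0.001,-0.003,0.034,0,0.004,-0.001,-0.003,0.04,0,0.004,-0.001,-0.003,0.042,0,0.01,-0.001,-0.003,0.042,0,0.018,-0.001,-0.003,0.042,0,0.024,-0.001,-0.003,0.042,0,0.024,-0.001,-0.003,0.042,0,0.024,-0.001,-0.003,0.032,0]
}}

```text
clock: 46.8
position: [0.5725, 0.0695, 0.0733]
ee_rot: [0.999, -0.05, -0.001, 0.0]
ft_force: [-0.7, -0.6, 0.3]
grip_width: 0.281
```

{"api": "jog_arm", "payload": {
  "steps": [0.024,0,0,-0.02,0,0.024,0,0,-0.05,0,0.024,0,0,-0.08,0,0.03,0,0,-0.11,0,0.035,0,0,-0.14,0,0.035,0,0,-0.14,0,0.04,0,0.01,-0.14,0,0.04,0,0.03,-0.14,0,0.04,0,0.06,-0.14,0,0.04,0,0.09,-0.14,0]
}}

```text
clock: 47.8
position: [0.5632, -0.0214, 0.2127]
ee_rot: [0.999, -0.05, -0.001, 0.0]
ft_force: [-0.1, -1.1, -0.2]
grip_width: 0.465
```

```bash
python3 - <<'E'
from h import *
st();snap('wrist','w28');to(.528,-.393,.12,.08)
E
```

```text
t 47.8 pos [ 0.5632 -0.0214  0.2127] q [ 9.988e-01 -4.990e-02 -9.000e-04  1.000e-04] F [-0.1 -1.1 -0.2] g 0.465 j [ 0.48  0.28 -0.62  1.65  0.17  1.27 -1.84]
tool axes x,y,z (cols)
 [[ 0.995 -0.1   -0.002]
 [-0.1   -0.995 -0.   ]
 [-0.002  0.    -1.   ]]
shift [0.0042 0.3664 0.0936] twist -0.1864 yaw now -0.106
```

View pics/w28.png

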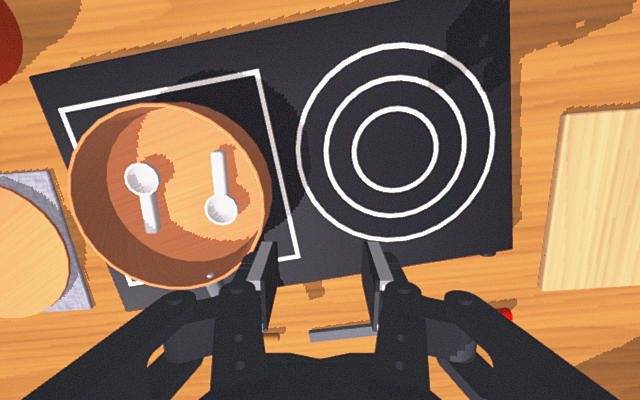

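Two spoons lie in the pan. Now the third.

{"api": "jog_arm", "payload": {
  "steps": [0.04,0.001,0.03,0,-0.03,0.04,0.001,0.065,0,-0.06,0.04,0.002,0.1,0,-0.09,0.04,0.002,0.14,0,-0.12,0.04,0.003,0.18,0,-0.15,0.04,0.003,0.22,0,-0.186,0.04,0.004,0.26,0.01,-0.186,0.04,0.004,0.3,0.03,-0.186,0.04,0.004,0.335,0.05,-0.186,0.04,0.004,0.36,0.07,-0.186]
}}

```text
clock: 48.85
position: [0.5299, -0.3817, 0.1417]
ee_rot: [0.999, 0.041, -0.001, -0.0]
ft_force: [1.7, 0.6, 0.3]
grip_width: 0.472
```

```bash
python3 - <<'E'
from h import *
st();snap('wrist','w29');spoons('w29');to(.528,-.393,.0315,.08)
E
```

```text
t 48.85 pos [ 0.5299 -0.3817  0.1417] q [ 0.9991  0.0414 -0.0011 -0.    ] F [1.7 0.6 0.3] g 0.472 j [ 0.87  0.5  -0.43  1.49  0.22  1.2  -1.08]
tool axes x,y,z (cols)
 [[ 0.997  0.083 -0.002]
 [ 0.083 -0.997 -0.   ]
 [-0.002 -0.    -1.   ]]
px [317 150  39  84] len 0.068 grasp [ 0.5237 -0.3976] zmax 0.0224 handle yaw 0.093 axis yaw 0.091 n 1279
shift [0.001  0.0081 0.1061] twist -0.0008 yaw now 0.079
```

View pics/w29.png

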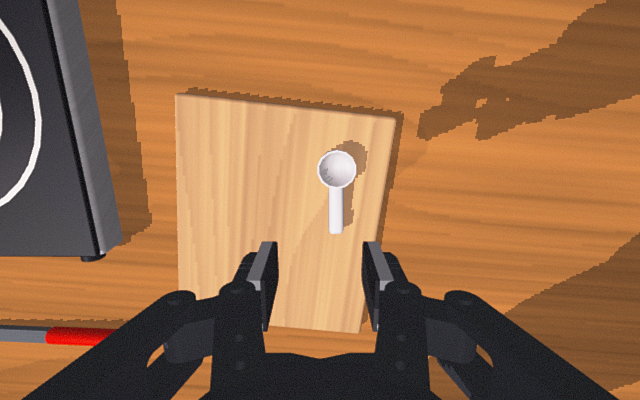

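{"api": "jog_arm", "payload": {
  "steps": [0.04,-0.002,0.006,0,0,0.04,-0.003,0.0127,0.01,0,0.04,-0.003,0.0127,0.025,0,0.04,-0.003,0.0127,0.04,0,0.04,-0.003,0.0127,0.055,0,0.04,-0.003,0.0127,0.07,0,0.04,-0.003,0.0127,0.08,0,0.04,-0.003,0.0127,0.085,0,0.04,-0.003,0.0127,0.085,0,0.04,-0.003,0.0127,0.085,0]
}}

```text
clock: 49.9
position: [0.5306, -0.3915, 0.0593]
ee_rot: [0.999, 0.043, 0.0, 0.0]
ft_force: [0.2, -0.2, 0.1]
grip_width: 0.469
```

```bash
python3 - <<'E'
from h import *
st();snap('wrist','w30');to(.527,-.395,.0315,.08)
E
```

```text
t 49.9 pos [ 0.5306 -0.3915  0.0593] q [9.991e-01 4.290e-02 4.000e-04 3.000e-04] F [ 0.2 -0.2  0.1] g 0.469 j [ 0.87  0.6  -0.41  1.53  0.26  1.06 -1.09]
tool axes x,y,z (cols)
 [[ 0.996  0.086  0.001]
 [ 0.086 -0.996 -0.   ]
 [ 0.001  0.001 -1.   ]]
shift [-0.004   0.0031  0.0281] twist 0.0058 yaw now 0.086
```

View pics/w30.png

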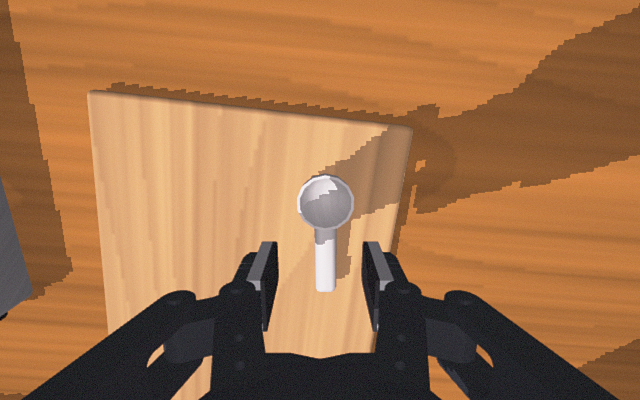

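{"api": "jog_arm", "payload": {
  "steps": [0.04,-0.003,0.002,0.01,0,0.04,-0.003,0.002,0.018,0,0.04,-0.003,0.002,0.024,0,0.04,-0.003,0.002,0.0275,0,0.03,-0.003,0.002,0.0275,0,0.02,-0.003,0.002,0.0275,0,0.012,-0.003,0.002,0.0275,0,0.004,-0.003,0.002,0.0275,0,0.004,-0.003,0.002,0.0275,0,0.004,-0.003,0.002,0.0275,0]
}}

```text
clock: 50.95
position: [0.5278, -0.3938, 0.0319]
ee_rot: [0.999, 0.043, 0.0, 0.0]
ft_force: [-0.2, -0.2, 5.5]
grip_width: 0.116
```

{"api": "jog_arm", "payload": {
  "steps": [0.004,0,0,0,0,0.004,0,0,-0.005,0,0.004,0,0,-0.015,0,0.004,0,0,-0.035,0,0.004,0,0,-0.06,0,0.004,0,0,-0.09,0,0.004,0,0,-0.12,0,0.004,0,0,-0.135,0,0.004,0,0,-0.135,0,0.004,0,0,-0.135,0]
}}

```text
clock: 51.95
position: [0.527, -0.3934, 0.1653]
ee_rot: [0.999, 0.043, -0.0, -0.0]
ft_force: [-0.0, 0.5, -1.0]
grip_width: 0.12
```

```bash
python3 - <<'E'
from h import *
st();snap('wrist','w31');snap('top','t31');crop('t31',215,145,390,285,4.5,'t31c')
to(.560,.105,.165,-.1)
E
```

```text
t 51.95 pos [ 0.527  -0.3934  0.1653] q [ 9.991e-01  4.290e-02 -5.000e-04 -3.000e-04] F [-0.   0.5 -1. ] g 0.12 j [ 0.89  0.49 -0.44  1.45  0.21  1.25 -1.05]
tool axes x,y,z (cols)
 [[ 0.996  0.086 -0.001]
 [ 0.086 -0.996  0.   ]
 [-0.001 -0.001 -1.   ]]
shift [ 0.0759 -0.4935  0.    ] twist 0.1857 yaw now 0.086
```

View pics/w31.png

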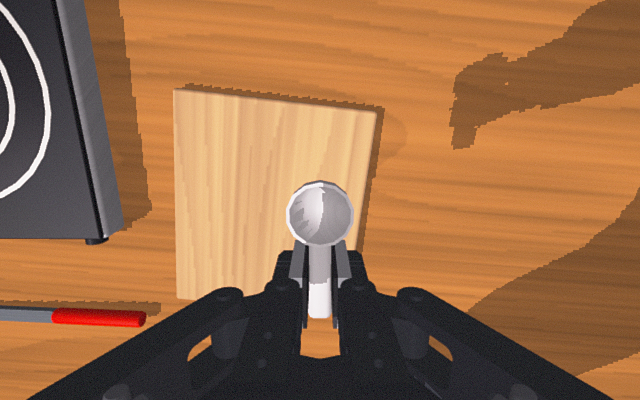

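View pics/t31c.png

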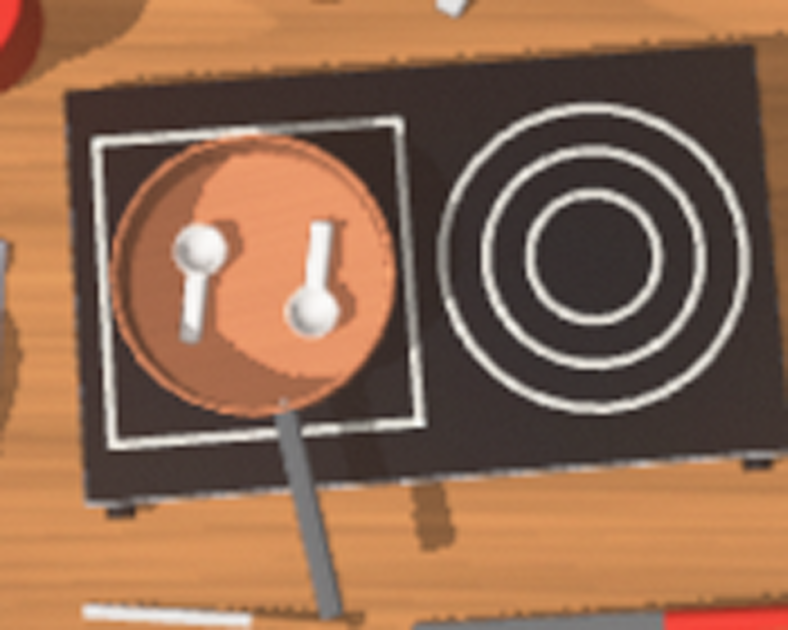

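{"api": "jog_arm", "payload": {
  "steps": [0.004,0.002,-0.012,0,0.02,0.004,0.006,-0.038,0,0.04,0.004,0.012,-0.078,0,0.06,0.004,0.018,-0.118,0,0.08,0.004,0.024,-0.158,0,0.1,0.004,0.03,-0.198,0,0.12,0.004,0.037,-0.238,0,0.14,0.004,0.043,-0.278,0,0.16,0.004,0.049,-0.318,0,0.18,0.004,0.055,-0.358,0,0.186]
}}

```text
clock: 53.05
position: [0.5508, -0.0306, 0.165]
ee_rot: [0.999, -0.05, -0.001, -0.0]
ft_force: [0.3, -0.3, -0.7]
grip_width: 0.119
```

```bash
python3 - <<'E'
from h import *
st();to(.560,.105,.1,-.1)
E
```

```text
t 53.05 pos [ 0.5508 -0.0306  0.165 ] q [ 9.987e-01 -5.050e-02 -9.000e-04 -0.000e+00] F [ 0.3 -0.3 -0.7] g 0.119 j [ 0.49  0.29 -0.6   1.74  0.18  1.17 -1.83]
tool axes x,y,z (cols)
 [[ 0.995 -0.101 -0.002]
 [-0.101 -0.995  0.   ]
 [-0.002  0.    -1.   ]]
shift [-0.0044 -0.1359  0.065 ] twist -0.001 yaw now -0.101
```

{"api": "jog_arm", "payload": {
  "steps": [0.004,-0.001,-0.035,0,0,0.004,-0.002,-0.07,0,0,0.004,-0.003,-0.1,0,0,0.004,-0.004,-0.122,0,0,0.004,-0.0045,-0.133,0,0,0.004,-0.0045,-0.136,0.01,0,0.004,-0.0045,-0.136,0.025,0,0.004,-0.0045,-0.136,0.04,0,0.004,-0.0045,-0.136,0.055,0,0.004,-0.0045,-0.136,0.06,0]
}}

```text
clock: 54.05
position: [0.5596, 0.1023, 0.1036]
ee_rot: [0.999, -0.051, -0.002, 0.0]
ft_force: [-0.6, -0.3, -1.3]
grip_width: 0.117
```

```bash
python3 - <<'E'
from h import *
st();to(.560,.105,.073,-.1); snap('wrist','w32')
E
```

```text
t 54.05 pos [0.5596 0.1023 0.1036] q [ 9.987e-01 -5.060e-02 -1.600e-03  5.000e-04] F [-0.6 -0.3 -1.3] g 0.117 j [ 0.26  0.41 -0.64  1.75  0.27  1.08 -2.14]
tool axes x,y,z (cols)
 [[ 0.995 -0.101 -0.003]
 [-0.101 -0.995 -0.001]
 [-0.003  0.001 -1.   ]]
shift [ 0.0002 -0.0027  0.0306] twist -0.0013 yaw now -0.101
```

View pics/w32.png

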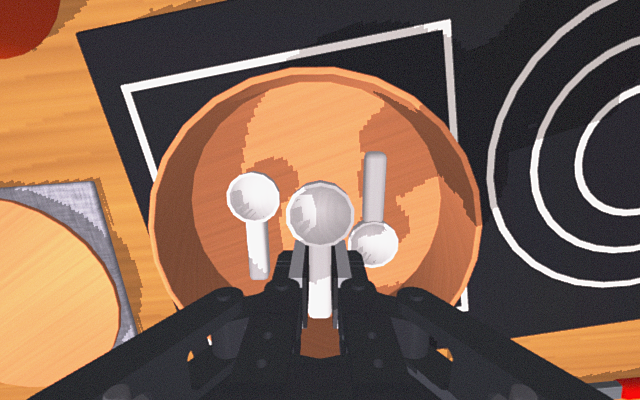

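{"api": "jog_arm", "payload": {
  "steps": [0.004,0,0,0.01,0,0.004,0,0,0.02,0,0.004,0,0,0.028,0,0.004,0,0,0.031,0,0.004,0,0,0.031,0,0.014,0,0,0.031,0,0.022,0,0,0.031,0,0.026,0,0,0.031,0,0.026,0,0,0.031,0,0.026,0,0,0.025,0]
}}

```text
clock: 55.1
position: [0.5603, 0.1034, 0.081]
ee_rot: [0.999, -0.05, -0.001, 0.0]
ft_force: [0.2, 1.0, 0.3]
grip_width: 0.302
```

{"api": "jog_arm", "payload": {
  "steps": [0.026,0,0,-0.02,0,0.026,0,0,-0.05,0,0.026,0,0,-0.08,0,0.03,0,0,-0.11,0,0.035,0,0,-0.13,0,0.035,-0.01,-0.01,-0.13,0,0.04,-0.02,-0.03,-0.13,0,0.04,-0.02,-0.06,-0.13,0,0.04,-0.02,-0.08,-0.13,0,0.04,-0.02,-0.09,-0.13,0]
}}

```text
clock: 56.1
position: [0.5488, 0.1977, 0.211]
ee_rot: [0.999, -0.049, -0.0, -0.0]
ft_force: [-0.1, 0.4, -0.7]
grip_width: 0.467
```

```bash
python3 - <<'E'
from h import *
st();snap('wrist','w33');to(.554,.3706,.16,.497)
E
```

```text
t 56.1 pos [0.5488 0.1977 0.211 ] q [ 9.988e-01 -4.860e-02 -4.000e-04 -3.000e-04] F [-0.1  0.4 -0.7] g 0.467 j [ 0.15  0.35 -0.71  1.6   0.23  1.29 -2.26]
tool axes x,y,z (cols)
 [[ 0.995 -0.097 -0.001]
 [-0.097 -0.995  0.001]
 [-0.001 -0.001 -1.   ]]
shift [-0.0114 -0.172   0.0512] twist -0.5937 yaw now -0.097
```

View pics/w33.png

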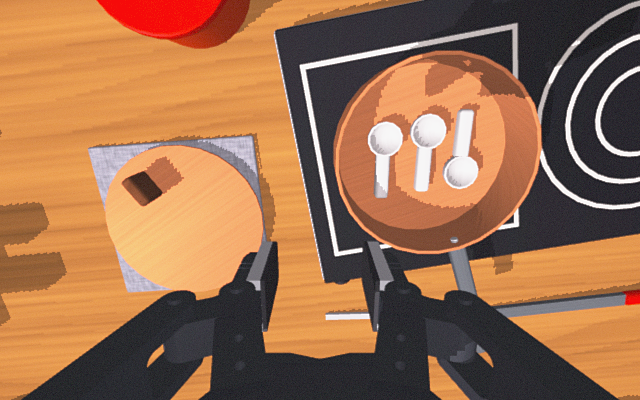

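{"api": "jog_arm", "payload": {
  "steps": [0.04,-0.001,-0.015,0,-0.06,0.04,-0.002,-0.035,0,-0.13,0.04,-0.004,-0.06,0,-0.2,0.04,-0.006,-0.085,0,-0.27,0.04,-0.008,-0.11,0,-0.34,0.04,-0.009,-0.135,0,-0.42,0.04,-0.01,-0.155,0,-0.5,0.04,-0.011,-0.168,0,-0.57,0.04,-0.011,-0.172,0,-0.594,0.04,-0.011,-0.172,0,-0.594]
}}

```text
clock: 57.15
position: [0.5558, 0.3682, 0.211]
ee_rot: [0.969, 0.245, -0.0, -0.0]
ft_force: [-1.0, -0.1, 0.2]
grip_width: 0.471
```

```bash
python3 - <<'E'
from h import *
st();snap('wrist','w34');lidgrip('w34',.045,.015,near=(.555,.37)); to(.5545,.3706,.04,.497)
E
```

```text
t 57.15 pos [0.5558 0.3682 0.211 ] q [ 9.694e-01  2.453e-01 -3.000e-04 -2.000e-04] F [-1.  -0.1  0.2] g 0.471 j [-0.11  0.57 -0.8   1.35  0.4   1.39 -1.98]
tool axes x,y,z (cols)
 [[ 0.88   0.476 -0.001]
 [ 0.476 -0.88   0.   ]
 [-0.    -0.001 -1.   ]]
grip 403 555.7 370.4 29.2 11.3 long axis yaw 0.496
lid [509.6 344.8] 83.1 z 0.0162
shift [ 0.0002 -0.0037  0.1711] twist -0.0035 yaw now 0.493
```

View pics/w34.png

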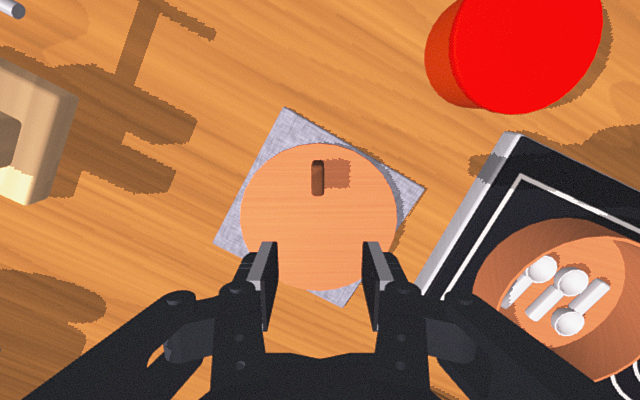

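{"api": "jog_arm", "payload": {
  "steps": [0.04,0,-0.003,0.025,-0.003,0.04,0,-0.003,0.05,-0.003,0.04,0,-0.003,0.08,-0.003,0.04,0,-0.003,0.105,-0.003,0.04,0,-0.003,0.125,-0.003,0.04,0,-0.003,0.145,-0.003,0.04,0,-0.003,0.16,-0.003,0.04,0,-0.003,0.168,-0.003,0.03,0,-0.003,0.171,-0.003,0.02,0,-0.003,0.171,-0.003],
  "grip_force": 100
}}

```text
clock: 58.2
position: [0.5549, 0.37, 0.0406]
ee_rot: [0.969, 0.246, 0.0, -0.0]
ft_force: [-0.2, 0.7, -0.2]
grip_width: 0.237
```

{"api": "jog_arm", "payload": {
  "steps": [0.012,0,0,0,0,0.004,0,0,0,0,0.004,0,0,0,0,0.004,0,0,0,0,0.004,0,0,-0.005,0,0.004,0,0,-0.015,0,0.004,0,0,-0.035,0,0.004,0,0,-0.065,0,0.004,0,0,-0.095,0,0.004,0,0,-0.12,0]
}}

```text
clock: 59.2
position: [0.5547, 0.3703, 0.1627]
ee_rot: [0.969, 0.246, 0.001, -0.0]
ft_force: [0.7, 0.3, -0.9]
grip_width: 0.113
```

```bash
python3 - <<'E'
from h import *
st();snap('top','t35');snap('side','s35');crop('t35',215,145,390,285,4.5,'t35c');crop('s35',220,60,400,210,4.4,'s35c')
E
```

```text
t 59.2 pos [0.5547 0.3703 0.1627] q [ 9.693e-01  2.460e-01  6.000e-04 -2.000e-04] F [ 0.7  0.3 -0.9] g 0.113 j [-0.11  0.6  -0.79  1.41  0.43  1.3  -2.  ]
tool axes x,y,z (cols)
 [[ 0.879  0.477  0.001]
 [ 0.477 -0.879  0.001]
 [ 0.001 -0.    -1.   ]]
```

View pics/t35c.png

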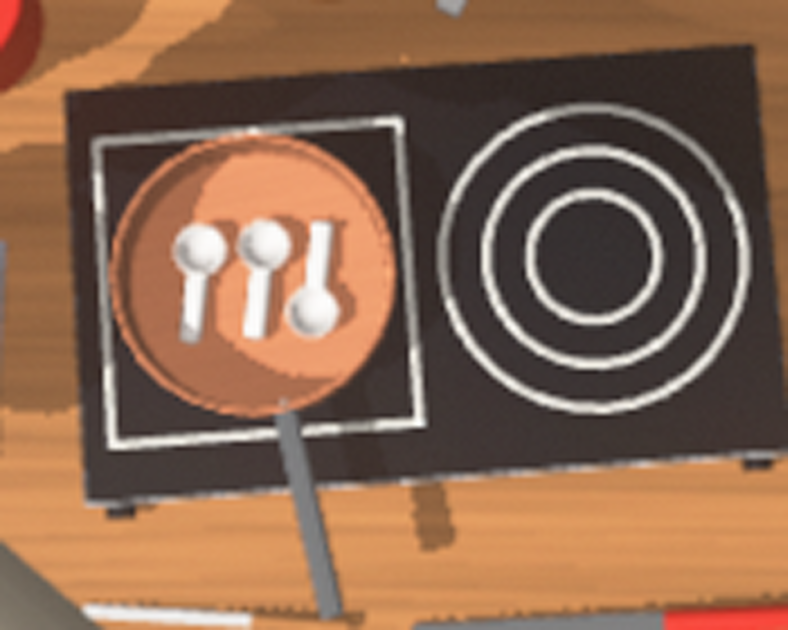

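View pics/s35c.png

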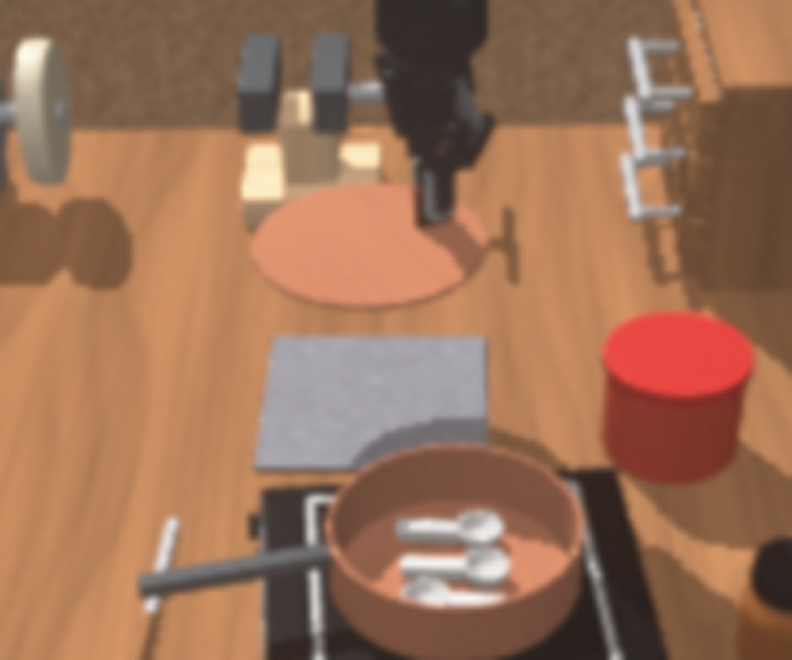

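```bash
python3 - <<'E'
from h import *
def fit(q):
    A=np.c_[2*q,np.ones(len(q))];s=np.linalg.lstsq(A,(q**2).sum(1),rcond=None)[0];return s[:2],np.sqrt(s[2]+s[0]**2+s[1]**2)
c=lambda u,v,z: px('t35',215+u/4.5-.4,145+v/4.5-.4,z)
pts=np.array([c(u,v,.085) for u,v in [(110,275),(397,270),(253,133),(250,418),(150,176),(355,172),(355,375)]])[:,:2]
print(fit(pts))
for fn in('w33','t35','s35'):
    P=cloud(fn); m=(abs(P[...,2]-.085)<.005)&(np.hypot(P[...,0]-.567,P[...,1]-.104)<.1)&(np.hypot(P[...,0]-.567,P[...,1]-.104)>.06)
    q=P[m][:,:2]
    for _ in range(5):
        cc,r=fit(q); e=abs(np.linalg.norm(q-cc,axis=1)-r); q=q[e<max(2*e.std(),.004)]
    print(fn,len(q),cc,r, np.median(P[m][:,2]))
P=cloud('s35')
plane('s35',286,105,312,125)
E
```

```text
(array([0.56591798, 0.10232559]), np.float64(0.08092156130059147))
w33 3788 [0.56639105 0.10570001] 0.07765998353464709 0.08525307631841192
t35 243 [0.5655693  0.10394581] 0.07799132730585458 0.08358950474245408
s35 190 [0.56377765 0.10297649] 0.07802769124516544 0.08192375944635566
[0.4926 0.3475 0.1374] [-0.002 -0.002  1.   ] tilt 0.003
```

```bash
python3 - <<'E'
from h import *
to(.617,.1148,.165,.2)
E
```

```text
shift [-0.0685  0.2548 -0.0005] twist 0.2969 yaw now 0.497
```

{"api": "jog_arm", "payload": {
  "steps": [0.004,-0.002,0.008,-0.003,0.02,0.004,-0.006,0.024,-0.003,0.05,0.004,-0.013,0.048,-0.003,0.08,0.004,-0.02,0.074,-0.003,0.11,0.004,-0.027,0.1,-0.003,0.14,0.004,-0.034,0.126,-0.003,0.17,0.004,-0.041,0.152,-0.003,0.2,0.004,-0.048,0.178,-0.003,0.23,0.004,-0.055,0.204,-0.003,0.26,0.004,-0.061,0.226,-0.003,0.29]
}}

```text
clock: 60.3
position: [0.6087, 0.1385, 0.1622]
ee_rot: [0.995, 0.101, -0.001, 0.001]
ft_force: [-1.2, -0.5, -1.5]
grip_width: 0.114
```

{"api": "jog_arm", "payload": {
  "steps": [0.004,0,0.014,0,0.004,0.004,0,0.022,0,0.007,0.004,0,0.027,0,0.007,0.004,0,0.0295,0,0.007,0.004,0,0.0295,0,0.007,0.004,0,0.0295,0,0.007,0.004,0,0.0295,0,0.007,0.004,0,0.0295,0,0.007,0.004,0,0.0295,0,0.007,0.004,0,0.0295,0,0.007]
}}

```text
clock: 61.3
position: [0.6148, 0.1135, 0.1633]
ee_rot: [0.995, 0.1, -0.0, 0.0]
ft_force: [-0.4, 0.3, -1.3]
grip_width: 0.112
```

```bash
python3 - <<'E'
from h import *
st();to(.617,.1148,.125,.2);snap('side','s36');snap('top','t36');crop('t36',215,145,390,285,4.5,'t36c');plane('s36',304,150,331,172);crop('s36',240,90,420,240,4.4,'s36c')
E
```

```text
t 61.3 pos [0.6148 0.1135 0.1633] q [ 9.95e-01  9.98e-02 -0.00e+00  1.00e-04] F [-0.4  0.3 -1.3] g 0.112 j [ 0.28  0.48 -0.71  1.54  0.33  1.24 -1.85]
tool axes x,y,z (cols)
 [[ 0.98   0.199  0.   ]
 [ 0.199 -0.98  -0.   ]
 [-0.     0.    -1.   ]]
shift [ 0.0025 -0.0008  0.0383] twist -0.0 yaw now 0.2
[0.5486 0.1156 0.1341] [-0.001  0.004  1.   ] tilt 0.004
```

View pics/s36c.png

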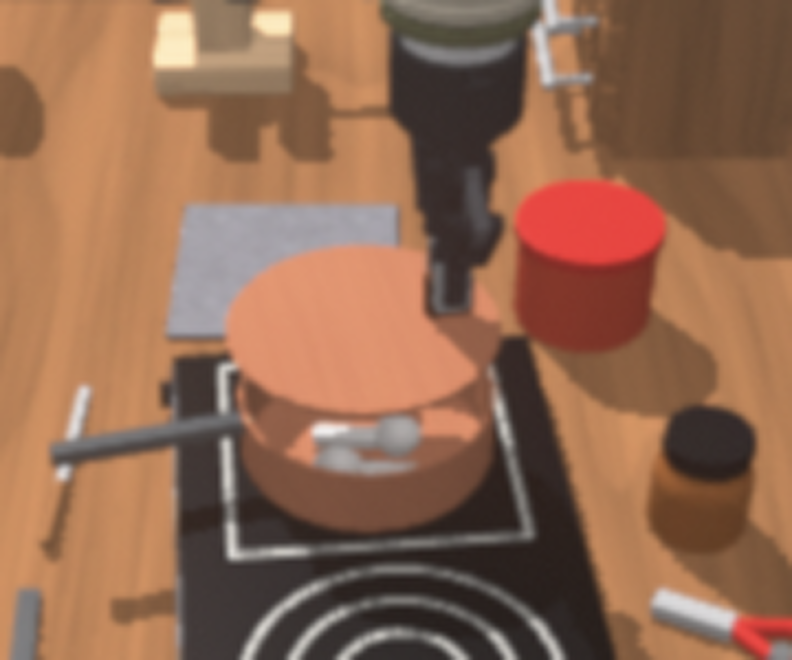

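View pics/t36c.png

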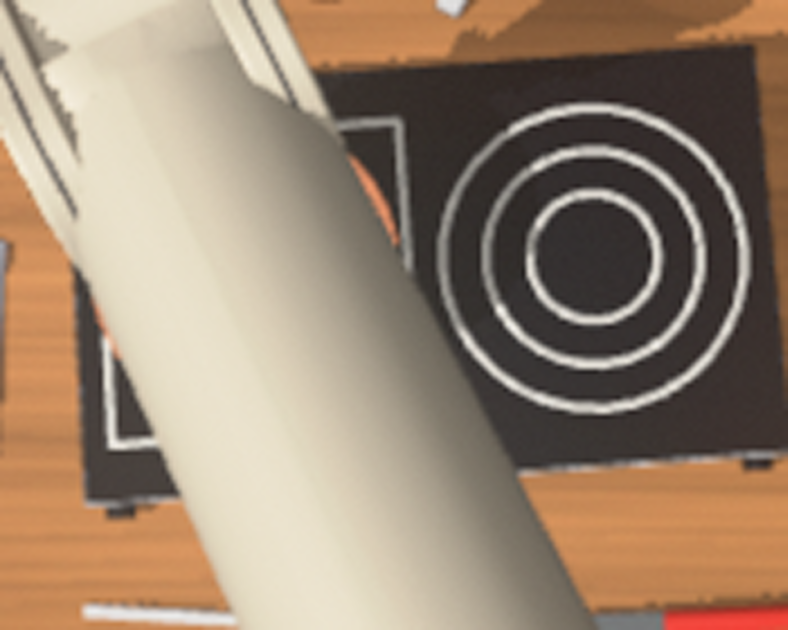

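```bash
python3 - <<'E'
from h import *
P=cloud('s36'); m=(abs(P[...,2]-.1345)<.004); 
k,lab,s,_=cv2.connectedComponentsWithStats(m.astype(np.uint8)); i=1+np.argmax(s[1:,4]); print(s[i])
ed=(lab==i).astype(np.uint8); cnt=max(cv2.findContours(ed,cv2.RETR_EXTERNAL,cv2.CHAIN_APPROX_NONE)[0],key=len)[:,0]
q=P[cnt[:,1],cnt[:,0]][:,:2]; q=q[~((q[:,0]>.59)&(abs(q[:,1]-.11)<.06))]
def fit(q):
    A=np.c_[2*q,np.ones(len(q))];s=np.linalg.lstsq(A,(q**2).sum(1),rcond=None)[0];return s[:2],np.sqrt(s[2]+s[0]**2+s[1]**2)
for _ in range(4):
    cc,r=fit(q); e=abs(np.linalg.norm(q-cc,axis=1)-r); q=q[e<max(2*e.std(),.003)]
print(cc,r,len(q))
E
```

```text
[ 291  146   63   39 1807]
[0.56073814 0.10177126] 0.0810095383534647 111
```

{"api": "jog_arm", "payload": {
  "steps": [0.004,0.003,-0.001,0,0,0.004,0.003,-0.001,0.008,0,0.004,0.003,-0.001,0.016,0,0.004,0.003,-0.001,0.024,0,0.004,0.003,-0.001,0.031,0,0.004,0.003,-0.001,0.036,0,0.004,0.003,-0.001,0.041,0,0.004,0.003,-0.001,0.044,0,0.004,0.003,-0.001,0.047,0,0.004,0.003,-0.001,0.049,0]
}}

```text
clock: 62.4
position: [0.6177, 0.115, 0.1154]
ee_rot: [0.995, 0.1, 0.0, 0.0]
ft_force: [-10.2, -2.9, 22.6]
grip_width: 0.119
```

```bash
python3 - <<'E'
from h import *
st();snap('side','s37');plane('s37',304,165,331,187);crop('s37',240,90,420,240,4.4,'s37c')
E
```

```text
t 62.4 pos [0.6177 0.115  0.1154] q [9.95e-01 9.97e-02 2.00e-04 2.00e-04] F [-10.2  -2.9  22.6] g 0.119 j [ 0.26  0.54 -0.69  1.57  0.36  1.16 -1.87]
tool axes x,y,z (cols)
 [[ 0.98   0.198  0.001]
 [ 0.198 -0.98  -0.   ]
 [ 0.     0.001 -1.   ]]
[0.5481 0.1109 0.0865] [0.001 0.005 1.   ] tilt 0.005
```

View pics/s37c.png

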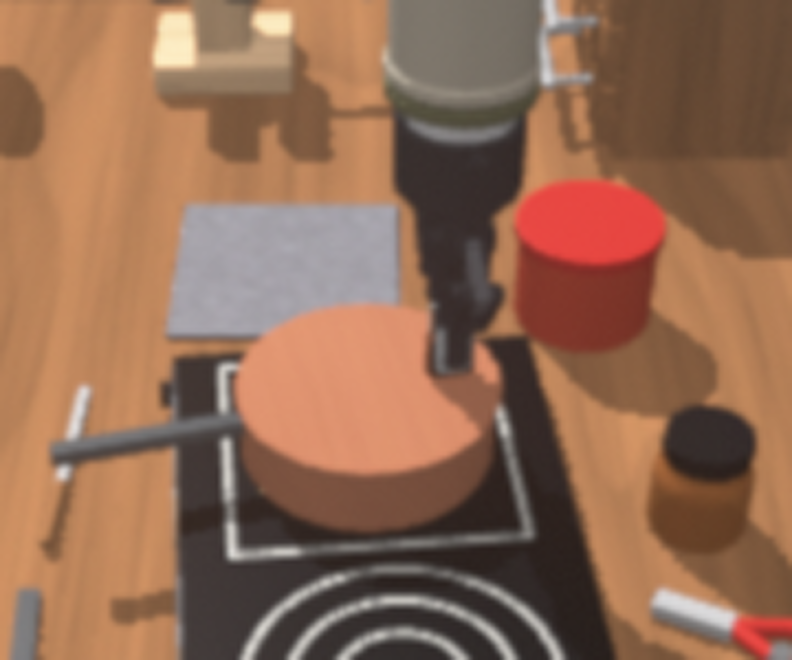

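{"api": "jog_arm", "payload": {
  "steps": [0.004,0,0,-0.001,0,0.012,0,0,-0.001,0,0.02,0,0,-0.001,0,0.03,0,0,-0.001,0,0.04,0,0,-0.001,0,0.04,0,0,-0.02,0,0.04,0,0,-0.045,0,0.04,-0.01,0,-0.075,0,0.04,-0.03,0,-0.1,0,0.04,-0.05,0,-0.11,0]
}}

```text
clock: 63.45
position: [0.5688, 0.1056, 0.2268]
ee_rot: [0.995, 0.1, 0.002, -0.0]
ft_force: [1.5, 0.3, 0.9]
grip_width: 0.47
```

{"api": "jog_arm", "payload": {
  "steps": [0.04,-0.04,0,-0.01,0,0.04,-0.08,0,-0.02,0,0.04,-0.11,0,-0.02,0,0.04,-0.12,0,-0.02,0,0.04,-0.12,0,-0.02,0,0.04,-0.12,0,-0.02,0,0.04,-0.12,0,-0.02,0,0.04,-0.12,0,-0.02,0,0.04,-0.12,0,-0.02,0,0.04,-0.12,0,-0.02,0]
}}

```text
clock: 64.45
position: [0.4511, 0.0814, 0.2441]
ee_rot: [0.995, 0.1, -0.0, -0.0]
ft_force: [0.2, -1.1, 0.0]
grip_width: 0.472
```

```bash
cat >> h.py <<'E'
def fit(q):
    for _ in range(6):
        A=np.c_[2*q,np.ones(len(q))];s=np.linalg.lstsq(A,(q**2).sum(1),rcond=None)[0];cc=s[:2];r=np.sqrt(s[2]+cc@cc)
        e=abs(np.linalg.norm(q-cc,axis=1)-r); q=q[e<=max(2*e.std(),.002)]
    return cc.round(4),round(float(r),4),len(q)
E
python3 - <<'E'
from h import *
st();snap('side','s38');plane('s38',304,165,331,187);crop('s38',240,90,420,240,4.4,'s38c');snap('wrist','w38');lidgrip('w38')
snap('top','t38');crop('t38',215,145,390,285,4.5,'t38c')
E
```

```text
t 64.45 pos [0.4511 0.0814 0.2441] q [ 9.95e-01  9.99e-02 -2.00e-04 -2.00e-04] F [ 0.2 -1.1  0. ] g 0.472 j [ 0.52  0.   -0.78  1.85  0.    1.29 -1.64]
tool axes x,y,z (cols)
 [[ 0.98   0.199 -0.   ]
 [ 0.199 -0.98   0.   ]
 [-0.    -0.    -1.   ]]
[0.5481 0.111  0.0864] [0.005 0.001 1.   ] tilt 0.005
grip 0 0.0 0.0 0.0 0.0 long axis yaw 0.0
lid [553.8 102.8] 87.2 z 0.0903
```

View pics/s38c.png

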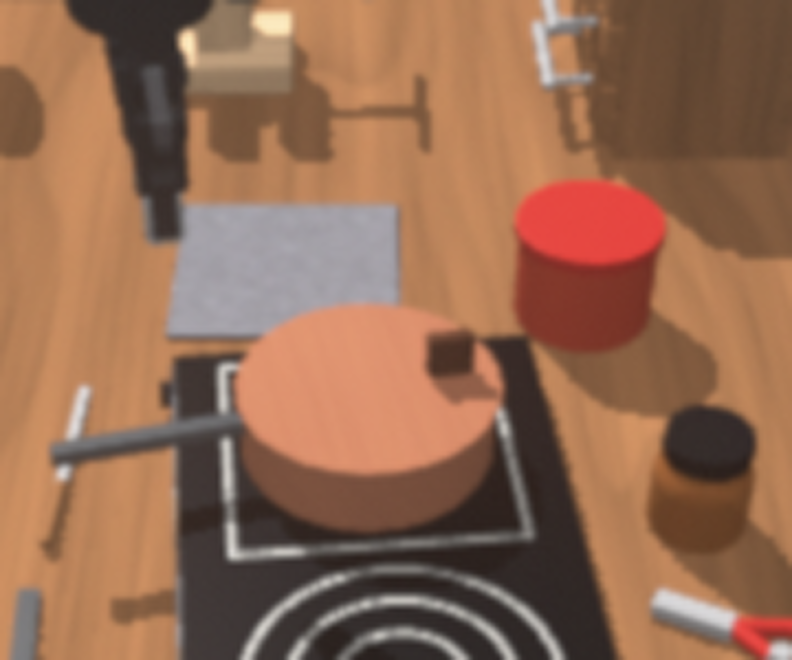

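View pics/w38.png

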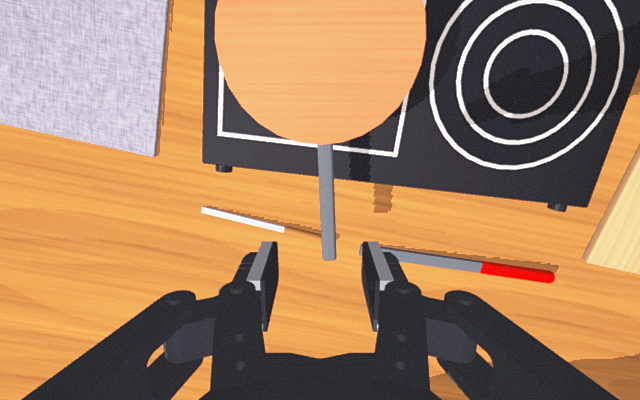

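View pics/t38c.png

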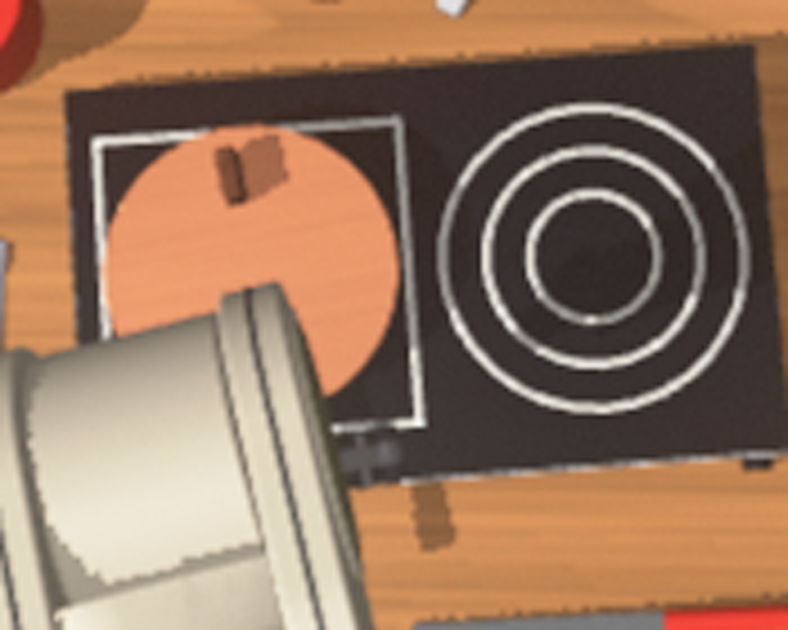

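```bash
python3 - <<'E'
from h import *
to(.4467,.0737,.0745,.25)
E
```

```text
shift [-0.0057  0.0066  0.1697] twist -0.0501 yaw now 0.2
```

{"api": "jog_arm", "payload": {
  "steps": [0.05,-0.006,0.0065,0.015,-0.05,0.05,-0.006,0.0065,0.04,-0.05,0.05,-0.006,0.0065,0.07,-0.05,0.05,-0.006,0.0065,0.1,-0.05,0.05,-0.006,0.0065,0.125,-0.05,0.05,-0.006,0.0065,0.145,-0.05,0.05,-0.006,0.0065,0.158,-0.05,0.05,-0.006,0.0065,0.166,-0.05,0.045,-0.006,0.0065,0.169,-0.05,0.035,-0.006,0.0065,0.169,-0.05],
  "grip_force": 60
}}

```text
clock: 65.6
position: [0.4466, 0.0737, 0.0756]
ee_rot: [0.992, 0.125, 0.0, 0.0]
ft_force: [0.5, 0.2, 0.9]
grip_width: 0.41
```

{"api": "jog_arm", "payload": {
  "steps": [0.025,0,0,0,0,0.018,0,0,0,0,0.012,0,0,0,0,0.005,0,0,0,0,0.005,0,0,0,0,0.005,0,0,0,0,0.005,0,0,0,0,0.005,0,0,0,0,0.005,0,0,0,0,0.005,0,0,0,0]
}}

```text
clock: 66.6
position: [0.4468, 0.0737, 0.0761]
ee_rot: [0.992, 0.125, 0.0, 0.0]
ft_force: [-2.7, -0.7, 5.9]
grip_width: 0.151
```

```bash
python3 - <<'E'
from h import *
o=st();p=o['position'];to(p[0]+.017,p[1]-.1985,p[2],.25); snap('side','s39');plane('s39',304,165,331,187);crop('s39',220,90,400,240,4.4,'s39c')
E
```

```text
t 66.6 pos [0.4468 0.0737 0.0761] q [9.922e-01 1.245e-01 5.000e-04 2.000e-04] F [-2.7 -0.7  5.9] g 0.151 j [ 0.46  0.22 -0.77  2.05  0.19  0.94 -1.74]
tool axes x,y,z (cols)
 [[ 0.969  0.247  0.001]
 [ 0.247 -0.969 -0.   ]
 [ 0.001  0.001 -1.   ]]
shift [-3.260e-02  1.965e-01  1.000e-04] twist -0.0003 yaw now 0.25
[0.548  0.111  0.0864] [0.001 0.005 1.   ] tilt 0.005
```

View pics/s39c.png

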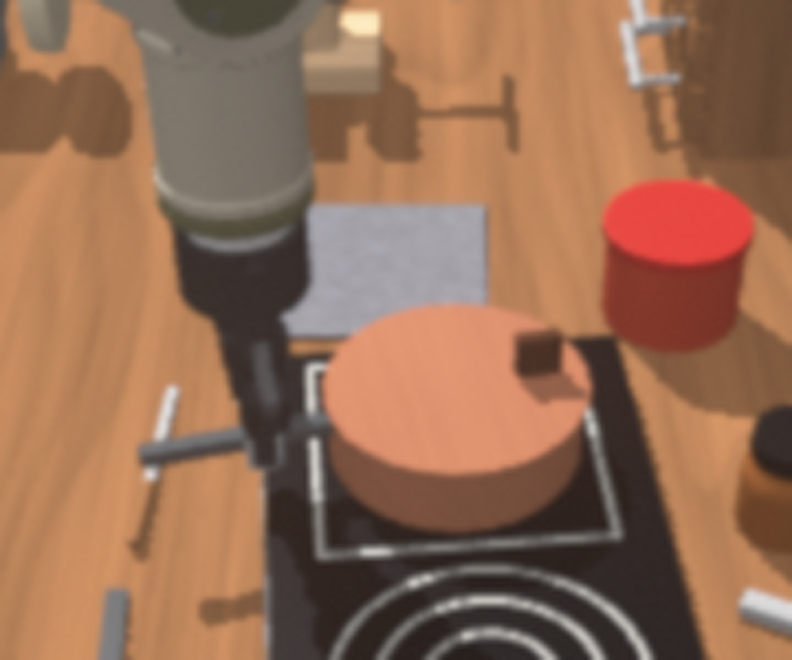

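{"api": "jog_arm", "payload": {
  "steps": [0.005,-0.001,0.004,0,0,0.005,-0.002,0.012,0,0,0.005,-0.004,0.022,0,0,0.005,-0.0055,0.033,0,0,0.005,-0.0075,0.045,0,0,0.005,-0.0095,0.057,0,0,0.005,-0.0115,0.069,0,0,0.005,-0.013,0.08,0,0,0.005,-0.015,0.09,0,0,0.005,-0.0165,0.1,0,0]
}}

```text
clock: 67.65
position: [0.4558, -0.0266, 0.0761]
ee_rot: [0.992, 0.126, 0.001, -0.0]
ft_force: [-0.8, 5.3, 5.3]
grip_width: 0.152
```

{"api": "jog_arm", "payload": {
  "steps": [0.005,-0.0015,0.01,0,0,0.005,-0.0035,0.021,0,0,0.005,-0.0055,0.033,0,0,0.005,-0.0075,0.045,0,0,0.005,-0.0095,0.057,0,0,0.005,-0.011,0.068,0,0,0.005,-0.013,0.078,0,0,0.005,-0.0145,0.087,0,0,0.005,-0.0155,0.0935,0,0,0.005,-0.016,0.0965,0,0]
}}

```text
clock: 68.65
position: [0.4642, -0.1243, 0.076]
ee_rot: [0.992, 0.125, 0.001, -0.0]
ft_force: [-1.3, 8.0, 6.5]
grip_width: 0.15
```

```bash
python3 - <<'E'
from h import *
st();snap('side','s40');snap('top','t40');crop('t40',225,145,400,285,4.5,'t40c');crop('s40',220,140,400,290,4.4,'s40c')
P=cloud('s40'); m=(abs(P[...,2]-.087)<.004);k,lab,s,_=cv2.connectedComponentsWithStats(m.astype(np.uint8)); i=1+np.argmax(s[1:,4]);print(s[i])
plane('s40',*s[i][:2],s[i][0]+s[i][2],s[i][1]+s[i][3])
cnt=max(cv2.findContours((lab==i).astype(np.uint8),cv2.RETR_EXTERNAL,cv2.CHAIN_APPROX_NONE)[0],key=len)[:,0]
print(fit(P[cnt[:,1],cnt[:,0]][:,:2]))
E
```

```text
t 68.65 pos [ 0.4642 -0.1243  0.076 ] q [ 9.921e-01  1.251e-01  7.000e-04 -3.000e-04] F [-1.3  8.   6.5] g 0.15 j [ 0.74  0.26 -0.63  1.99  0.18  0.95 -1.3 ]
tool axes x,y,z (cols)
 [[ 0.969  0.248  0.001]
 [ 0.248 -0.969  0.001]
 [ 0.002 -0.    -1.   ]]
[ 297  206   71   53 2766]
[ 0.5819 -0.1048  0.0868] [-0.029 -0.04   0.999] tilt 0.049
(array([ 0.5815, -0.0924]), 0.0816, 165)
```

View pics/s40c.png

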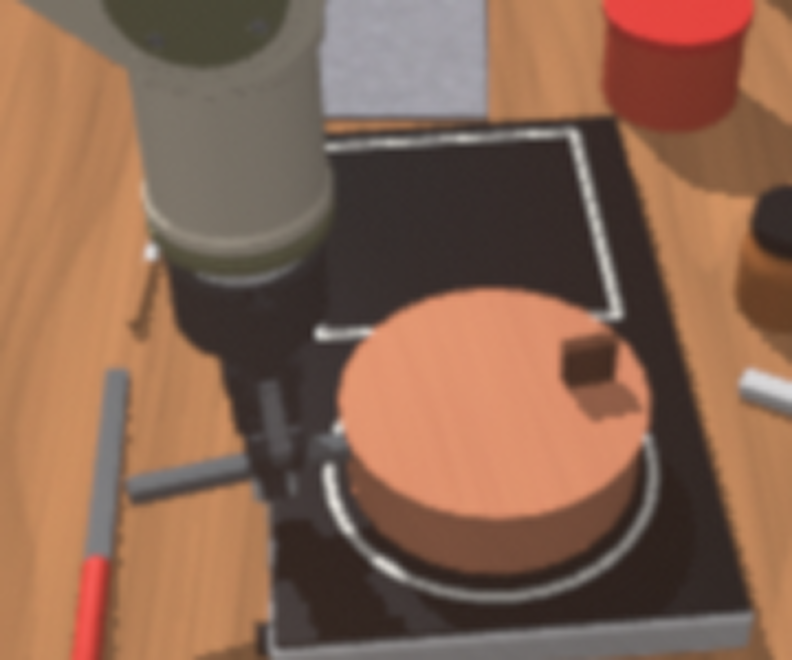

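View pics/t40c.png

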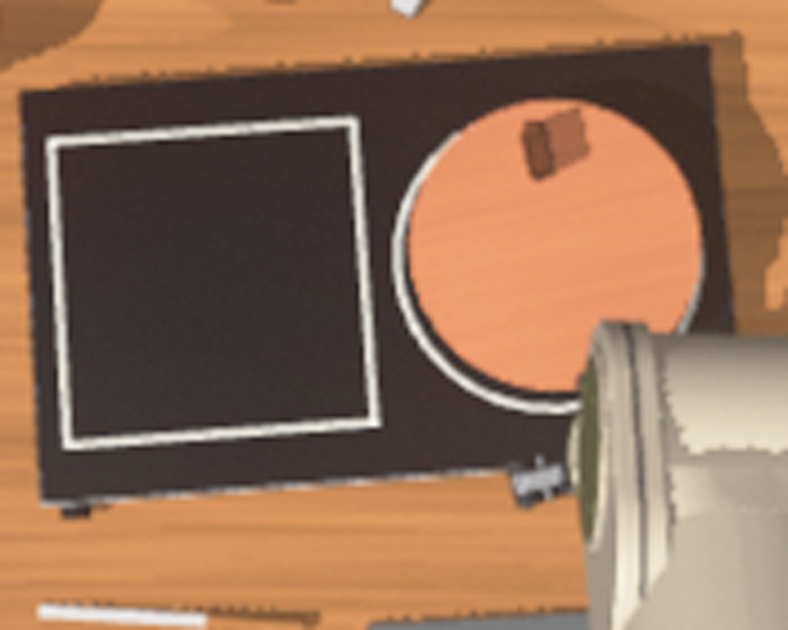

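{"api": "jog_arm", "payload": {
  "steps": [0.02,0,0,0,0,0.035,0,0,0,0,0.05,0,0,0,0,0.05,0,0,0,0,0.05,0,0,-0.02,0,0.05,0,0,-0.05,0,0.05,0,0,-0.08,0,0.05,0,0,-0.11,0,0.05,0,0,-0.14,0,0.05,0,0,-0.16,0]
}}

```text
clock: 69.75
position: [0.4638, -0.1248, 0.2374]
ee_rot: [0.992, 0.125, 0.001, 0.001]
ft_force: [0.6, 0.4, -0.0]
grip_width: 0.584
```

{"api": "jog_arm", "payload": {
  "steps": [0.05,-0.01,0.02,0,0,0.05,-0.02,0.05,0,0,0.05,-0.03,0.09,0,0,0.05,-0.04,0.13,0,0,0.05,-0.05,0.17,0,0,0.05,-0.05,0.21,0,0,0.05,-0.05,0.24,0,0,0.05,-0.05,0.25,0,0,0.05,-0.05,0.25,0,0,0.05,-0.05,0.25,0,0]
}}

```text
clock: 70.75
position: [0.477, -0.3779, 0.2352]
ee_rot: [0.992, 0.125, 0.0, -0.0]
ft_force: [0.2, 0.5, 0.8]
grip_width: 0.586
```

```bash
python3 - <<'E'
from h import *
st();snap('side','s41');snap('top','t41');crop('t41',225,145,400,285,4.5,'t41c');crop('s41',220,140,400,290,4.4,'s41c')
for b in [(300,222,345,250),(302,215,340,255)]: plane('s41',*b)
for fn in('s41','t41'):
    P=cloud(fn); m=(abs(P[...,2]-.088)<.006);k,lab,s,_=cv2.connectedComponentsWithStats(m.astype(np.uint8)); i=1+np.argmax(s[1:,4])
    cnt=max(cv2.findContours((lab==i).astype(np.uint8),cv2.RETR_EXTERNAL,cv2.CHAIN_APPROX_NONE)[0],key=len)[:,0]
    print(fn,fit(P[cnt[:,1],cnt[:,0]][:,:2]))
E
```

```text
t 70.75 pos [ 0.477  -0.3779  0.2352] q [ 9.921e-01  1.252e-01  0.000e+00 -4.000e-04] F [0.2 0.5 0.8] g 0.586 j [ 0.96  0.34 -0.46  1.51  0.15  1.33 -0.83]
tool axes x,y,z (cols)
 [[ 0.969  0.248 -0.   ]
 [ 0.248 -0.969  0.001]
 [ 0.    -0.001 -1.   ]]
[ 0.5585 -0.1089  0.0864] [-0.016 -0.009  1.   ] tilt 0.018
[ 0.5552 -0.1051  0.086 ] [-0.033 -0.015  0.999] tilt 0.037
s41 (array([ 0.5818, -0.0929]), 0.0816, 171)
t41 (array([ 0.5832, -0.0916]), 0.0814, 180)
```

View pics/s41c.png

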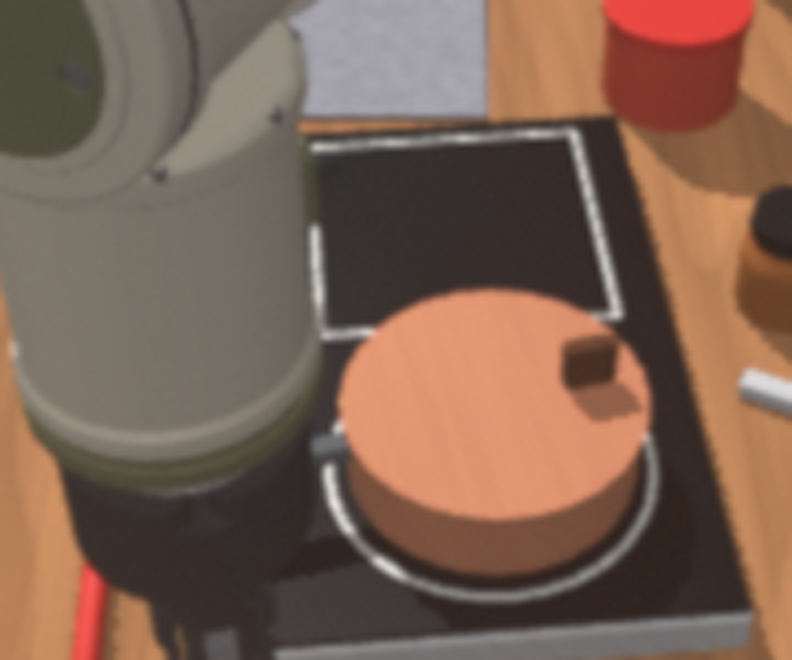

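View pics/t41c.png

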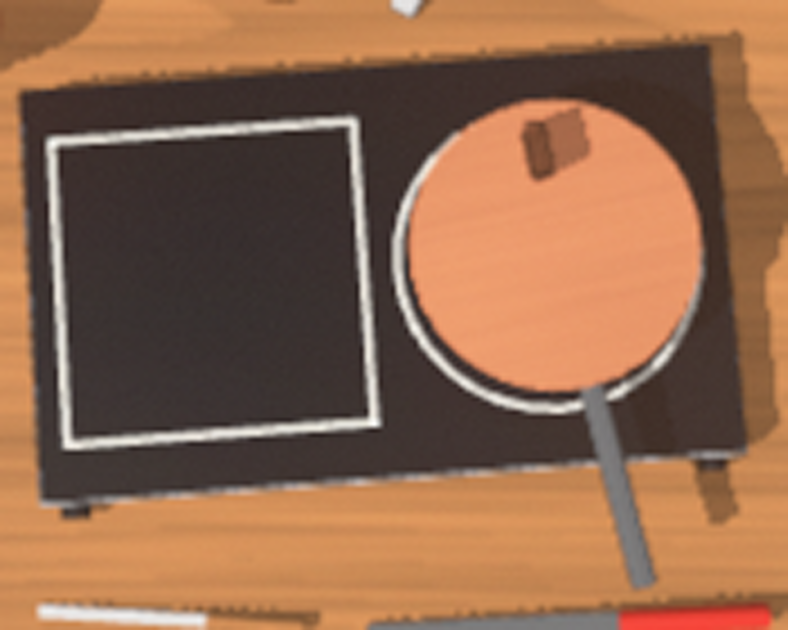

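```bash
python3 - <<'E'
from h import *
for b in [(308,216,340,246),(310,212,345,240),(315,220,350,250)]: plane('s41',*b)
for b in [(322,172,340,225),(335,185,370,215),(320,185,345,225)]: plane('t41',*b)
P=cloud('s41'); 
for u,v in [(302,232),(320,212),(320,250),(335,230),(345,245),(362,240),(330,208)]: print(u,v,P[v,u].round(4))
E
```

```text
[ 0.5623 -0.0933  0.0866] [0.001 0.002 1.   ] tilt 0.002
[ 0.5709 -0.0773  0.0866] [-0.     0.004  1.   ] tilt 0.004
[ 0.5817 -0.1065  0.087 ] [-0.023 -0.007  1.   ] tilt 0.024
[ 0.5846 -0.0493  0.0882] [-0.01   0.037  0.999] tilt 0.038
[ 0.5824 -0.1033  0.0885] [ 0.001 -0.     1.   ] tilt 0.001
[ 0.5694 -0.0524  0.0869] [-0.082  0.149  0.985] tilt 0.171
302 232 [ 0.5119 -0.0991  0.0878]
320 212 [ 0.5547 -0.0316  0.0862]
320 250 [ 0.5534 -0.1523  0.0859]
335 230 [ 0.5892 -0.094   0.0881]
345 245 [ 0.6103 -0.1376  0.0849]
362 240 [ 0.65   -0.1238  0.0856]
330 208 [ 0.5799 -0.0161  0.0847]
```

```bash
python3 - <<'E'
from h import *
snap('top','t42'); print(np.abs(cv2.imread('pics/t42.png').astype(int)-cv2.imread('pics/t41.png'))[145:285,225:400].mean())
P=cloud('t42'); m=(abs(P[...,2]-.088)<.006);k,lab,s,_=cv2.connectedComponentsWithStats(m.astype(np.uint8)); i=1+np.argmax(s[1:,4])
cnt=max(cv2.findContours((lab==i).astype(np.uint8),cv2.RETR_EXTERNAL,cv2.CHAIN_APPROX_NONE)[0],key=len)[:,0]
print(fit(P[cnt[:,1],cnt[:,0]][:,:2]))
print(manip.hand_in())
E
```

```text
0.7989251700680272
(array([ 0.5832, -0.0916]), 0.0814, 179)
the job is handed in; nothing more can be done
None
```

I carried out the whole sequence and handed the job in at about 71 s of the 210 s allowed; no verdict was returned.

- **Slide out:** I slid the lidded pan by its handle to the resting square and measured it within about 3 mm of the centre.
- **Tipping the lid:** The lid would not turn in the fingers with a full grasp. It came up flat, and when I loosened the grip it slipped about 14 mm back onto the rim, still flat. I then pinched only the outer end of its grip with light force, which tipped it to about 0.29 rad with its far edge on the rim.
- **Laying the lid down:** I set the lid back on the pan and re-gripped it fully. It then went flat onto the mat, about 4 mm from the centre.
- **Spoons:** Three spoons were on the board, and all three ended up lying side by side in the pan.
- **Lid on and slide back:** The lid went back on the rim level, with a push of about 23 N at contact. I then slid the covered pan to the heating place.

**Last checks:**
- **Lid:** Level to about 0.002–0.004 rad at the seated height. Its centre measured (0.583, -0.092) against the circles' centre (0.583, -0.0945), a difference of about 3 mm.
- **Rough readings:** Some plane fits read 0.02 to 0.17 rad. I discounted these because I took their windows to overlap the wooden grip or the lid's edge.
- **Spoons under the lid:** I could not see them after covering; they were last seen flat in the pan just before.
- **Rest of the bench:** I saw no knock to the pan, and nothing else on the bench appeared to have moved. The gripper was clear of everything at hand-in.

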